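# Scribe along the foot of a bracket under its overhanging leg

## Task

Take the spring-loaded scriber from the tool stand and scribe the bracket's position on the base plate: with the point lightly down on the plate and also touching the foot of the bracket, draw it slowly (about 30 mm a second) along the whole foot line under the overhanging leg, from the left end to the right end as seen from the robot. The bracket is held only by a magnet, so do not shift it; then hang the scriber upright in the stand again, by its collar in a free hole, and leave the drift next to it in place.

Things in the scene. Friction and masses are not known exactly. Their poses are not given: they have to be found in the camera images.
- base_plate: Steel plate 150 x 200 x 12 mm, fixed on the table, 16 mm corner holes; origin: centre of its underside, +x away from the robot (within 27 degrees), +y left, z up. Across it stands the bracket: dark angle steel 100 x 42 x 8 mm, 140 mm long, on the edge of its 100 mm leg; its other leg, 92 to 100 mm above the plate, overhangs 34 mm towards the robot, so a tool must lean 27 degrees or more.
- line_mid (a point): Where the middle of the bracket's foot line was meant to be (the foot line is where the robot-side face of its upright meets the plate): on the plate's top, plate frame (-4, 0, 12) mm, axes as the plate's. The bracket was set by eye: its foot line lies up to 14 mm nearer or farther along x and is up to 4 degrees askew. It is not measured: look or feel for it.
- line_left (a point): Meant left end of the foot line, plate frame (-4, +70, 12) mm, axes as the plate's; the real end is nearer or farther in x as told under line_mid, in y within 3 mm. The pass starts here. A welding magnet (60 mm) behind the bracket holds it; pushed along x with more than about 12 N it slides.
- line_right (a point): Meant right end of the foot line, plate frame (-4, -70, 12) mm, axes as the plate's; the real end is off in the same way. The pass ends here. With 30 to 45 degrees of lean towards the robot the scriber clears the overhanging leg.
- stand: Grey folded-plate tool stand fixed on the table, 56 x 160 x 72 mm, its row of three holes along its y axis; origin: centre of its underside, z up. Open front and back. Its 6 mm top plate has three 21 mm holes; tools hang in them by their collars.
- hole0 (a point): Centre of a hole of the stand, at the top surface (72 mm above the table), stand frame y = -50 mm. At the start the scriber hangs in hole0 or hole2, the drift in the other.
- hole1 (a point): Centre of the middle hole of the stand, at its top surface, stand frame y = 0; empty at the start.
- hole2 (a point): Centre of a hole of the stand, at the top surface, stand frame y = +50 mm.
- scriber_grip (a point): Point on the scriber's axis to grip, 114 mm above its point; z away from the point. Steel tool 138 mm long, 0.12 kg, hanging point down: ribbed rubber sleeve 16 mm thick from 70 to 134 mm above the point, collar 27 mm wide at 64 to 70, neck 15.6 mm wide below it, tapering from 44 to 24, then a 5 mm rod with a ball end. In the stand this point is 122 mm above the table.
- scriber_tip (a point): Centre of the ball end of the scriber, 111.5 mm below scriber_grip along its axis when the spring is out. Ball radius 2.5 mm, polished (friction about 0.25). Grip the scriber firmly, so that it does not turn between the fingers when its point is pushed sideways.
- scriber_point (a joint): How far the scriber's sprung rod is pushed in, m: 0 is fully out, 0.010 the stop. It starts to move at 1.5 N and adds 0.5 N per mm (6.5 N at the stop).
- scriber: The scriber itself; origin on its axis at its point (spring out), z along its axis away from the point.
- drift_top (a point): Centre of the top of the drift, a stout dark punch 92 mm long, 21 mm in diameter above its 27 mm collar, hanging in the stand like the scriber but shorter: its top is 118 mm above the table, that of the scriber 146 mm. It is not needed.
Mind the look-alikes: they are no part of the job. Leave any orange look-alike of the scriber alone.

How it is judged:
By the outcome, as a careful person would: the job done as asked, in the order asked, and still so for the second after the job is handed in, with the robot touching nothing.
It also fails if it takes over 72 s, if anything falls off the work surface, if the arm or the gripper's body presses on something with over 40 N, if the wrist force passes 120 N, or if a joint passes its speed limit or range.

## Robot

A 7-joint arm with a two-finger parallel gripper is mounted at the origin on the work surface; the furniture and walls round the work are solid. World frame = base frame: x ahead of the robot, y to its left, z up, the work surface at z = 0. Lengths are in m, angles in rad, forces in N, time in s.
With the tool pointing down it reaches from about 0.4 to 0.85 m from the base axis. Payload 10.4 kg.
Tool frame: the origin (TCP) lies on the centre line of the jaws, within the pads' length; the fingertips stand 14 mm ahead of it and the grasp point (between the pads) lies 5 mm behind it; z points along the fingers, y is the direction in which the jaws open and shut (so a half turn about z gives the same grasp; the last joint's range is limited). The gripper opens to 85 mm and grips with 20 to 120 N. Pads are 22 mm wide; open, the fingers measure 114 mm over their backs; the gripper's body (76 mm by 85 mm) begins 54 mm behind the grasp point. The pads swing forward as they close: fully open they stand 13 mm farther back than shut.
Start: joints at [1.09, 0.332, -0.065, 1.46, 0.022, 1.35, -0.088], TCP at [0.276, -0.561, 0.245] pointing down, gripper open.
Joint ranges: [-2.6, 2.6], [-0.5, 2.12], [-1.47, 1.34], [0.16, 2.42], [-1.27, 4.41], [0.06, 2.06], [-2.6, 2.6]. Speed limits (rad/s): [2.22, 2.22, 2.79, 2.79, 3.14, 3.14, 3.14].

## Interface

Orientations are given as a rotation vector (axis times angle).
In Python, from plant import robot, cams gives the robot as it stands.
- The arm moves only by the tool servo_tool, never from a script. Its argument "series" is a list of rows, each a list of 3 entries, a list of its own where there are three numbers: the shift along the world's x, y, z in mm, then the turn, a rotation vector about the world's x, y, z in degrees, then the opening, from 0 (shut) to 1 (fully open). In form: [[[x, y, z], [rx, ry, rz], claw], ...]. A call has 1 to 12 rows; each row shifts and turns the commanded pose from where the row before left it; what a row does not reach is not made up. A row lasts 1/12 s, in which the tool goes at most 41.7 mm and 7.16 degrees, less where a joint would pass 70% of its speed; a pose out of reach is approached as far as the arm can. A call with a gripper value outside its range is refused whole. The fingers move at their own pace and stop on an object; "squeeze" is the grip in N (left out, the last holds). Time passes only in rows, so rows that do not move let the fingers close. It gives the time, the measured TCP pose, the force and the opening at its end, in the units of the state.
- robot.state(): the state, without advancing time (a new reading comes with each control period).
- cams.read_camera(name): name is "scene" or "side" or "wrist"; returns a dict with "img" (480x640x3 uint8, red, green, blue), "range_z" (480x640 float32, m along the optical axis (not along the pixel's ray), 0 where there is no reading), "K" (3x3 intrinsics, pixels), "R" (3x3) and "t" (3): a world point X has camera coordinates R X + t. Camera axes: x right, y down, z forward; pixel columns grow to the right and rows downward; lengths in m; the calibration is good to about 2 mm. A picture is of the moment at which its call begins.
- robot.finish_job(): hands the job in, once; it reports no verdict.
The state is a dict: "time_s": time; "qpos": joint angles; "joint_vel": joint speeds; "effort": joint torques, N m; "ee_pos": TCP position; "tool_rot": TCP orientation; "force": force on the tool from outside, world axes, zero at the start; "moment": the same for the moment, N m; "grip_width": opening from 0.0 (shut) to 1.0 (fully open).
Only numpy, scipy, OpenCV 4.12 (cv2) and the standard library are available. Lean on these libraries where they do the work, as an engineer would, in place of code of your own. Each camera call takes 0.05 s, during which the arm holds its last target.

## Working session

There is one attempt and no reset: what is moved stays moved. The work goes in short steps, Python scripts to look and compute and a tool call to move; the robot and the scene stay as the last step left them, time stands still between calls to the robot, and variables do not carry over. Pictures are saved under pics/ and viewed, and the job is handed in when it is done.

Besides the shell and the picture viewer there is one more tool, called as name([rows], argument=value, ...), one row to a line, values as JSON. servo_tool: Moves the arm, as the interface text tells. Its arguments: {"type":"object","properties":{"series":{"type":"array","items":{"type":"array"}},"squeeze":{"type":"number"}},"required":["series"]}

```bash
ls; mkdir -p pics
cat > h.py <<'E'
import numpy as np, cv2
from plant import robot, cams
from scipy.spatial.transform import Rotation as Rn
def snap(name, fn):
    d=cams.read_camera(name); cv2.imwrite(f'pics/{fn}.png', cv2.cvtColor(d['img'],cv2.COLOR_RGB2BGR)); np.savez(f'pics/{fn}.npz',**d); return d
def load(fn): return dict(np.load(f'pics/{fn}.npz'))
def world(d,u,v,z=None):
    u=np.asarray(u,float);v=np.asarray(v,float)
    if z is None: z=d['range_z'][v.astype(int),u.astype(int)]
    K=d['K']; c=np.stack([(u-K[0,2])/K[0,0]*z,(v-K[1,2])/K[1,1]*z,z],-1)
    return (c-d['t'])@d['R']
def proj(d,X):
    c=np.atleast_2d(X)@d['R'].T+d['t']; p=c@d['K'].T; return p[:,:2]/p[:,2:]
def ray_z(d,u,v,h):
    o=-d['R'].T@d['t']; r=d['R'].T@np.linalg.inv(d['K'])@np.array([u,v,1.]); return o+r*(h-o[2])/r[2]
E
python3 - <<'E'
from h import *
for n in ['scene','side','wrist']:
    d=snap(n,n+'0'); print(n,-d['R'].T@d['t'],d['R'][2],d['K'][0,0])
s=robot.state(); print(s)
E
```

```text
pics
scene [ 0.20817102 -0.29176201  0.83127768] [ 0.27148584  0.53483801 -0.80015232] 590.7362933681824
side [0.16782471 0.58386832 0.79525907] [ 0.35914393 -0.47799875 -0.80158146] 504.9392119765605
wrist [ 0.33991319 -0.52964664  0.37377258] [-0.25277775 -0.1224016  -0.95975062] 355.4618753606963
{'time_s': 0.15, 'qpos': array([ 1.09039516,  0.33267309, -0.06468822,  1.46075986,  0.0215955 ,
        1.34990921, -0.08847118]), 'joint_vel': array([ 8.64005932e-04, -1.97074371e-03,  8.08397417e-05, -2.71601980e-03,
        9.57941781e-05, -5.82747183e-04, -1.26611589e-03]), 'effort': array([ 1.11876951e-03, -6.25829530e+01,  4.93981596e-02, -3.91852963e+01,
        1.62558403e-02,  7.54804525e-03,  4.48904495e-05]), 'ee_pos': array([ 0.27610805, -0.56039545,  0.24472667]), 'tool_rot': array([-3.05864781e+00, -7.12670489e-01,  4.47073513e-04]), 'force': array([ 0.24439384, -0.24294987,  0.34457368]), 'moment': array([-0.00373784,  0.000871  ,  0.01435295]), 'grip_width': 0.9980532356581175}
```

View pics/scene0.png

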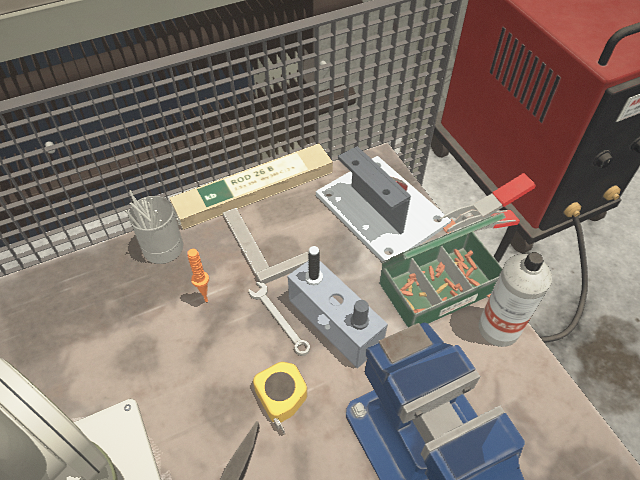

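View pics/side0.png

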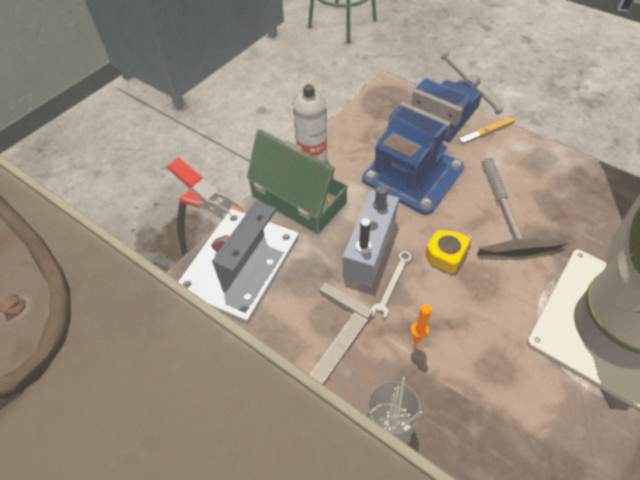

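View pics/wrist0.png

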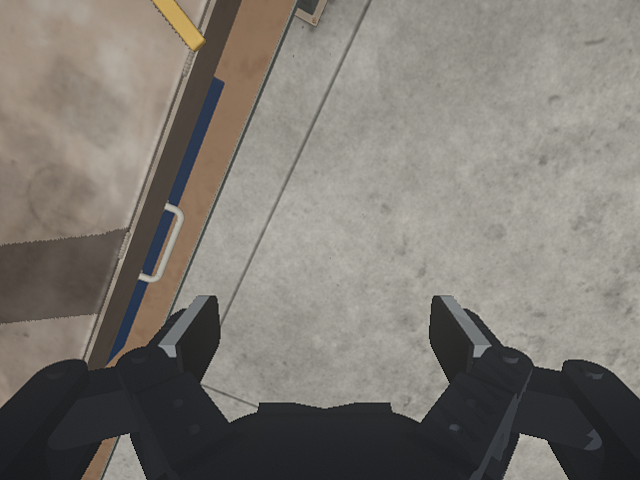

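Run:
```python
from h import *
for n,r in [('scene0',(300,130,470,290)),('scene0',(260,230,410,380)),('side0',(165,190,315,330)),('side0',(320,170,430,300))]:
    im=cv2.imread(f'pics/{n}.png'); x0,y0,x1,y1=r
    c=cv2.resize(im[y0:y1,x0:x1],None,fx=4,fy=4,interpolation=cv2.INTER_CUBIC)
    cv2.imwrite(f'pics/crop_{n}_{x0}.png',c[:600,:800]); print(c.shape)
d=load('scene0')
for nm,(u,v) in dict(scrtop=(314,249),drtop=(360,305),standtop=(337,300),plate1=(330,195),plate2=(420,230)).items(): print(nm,world(d,u,v))
d=load('side0')
for nm,(u,v) in dict(scrtop=(366,223),drtop=(381,190)).items(): print(nm,world(d,u,v))
```

```text
(640, 680, 3)
(600, 600, 3)
(560, 600, 3)
(520, 440, 3)
scrtop [0.41833085 0.15064792 0.14568394]
drtop [0.44315085 0.05461702 0.11827618]
standtop [0.45228841 0.13562438 0.00177882]
plate1 [ 0.54308008  0.34349464 -0.00083003]
plate2 [0.64354238 0.19298895 0.01309914]
scrtop [0.41450804 0.1518003  0.14573127]
drtop [0.44305608 0.05787332 0.11967406]
```

View pics/crop_scene0_300.png

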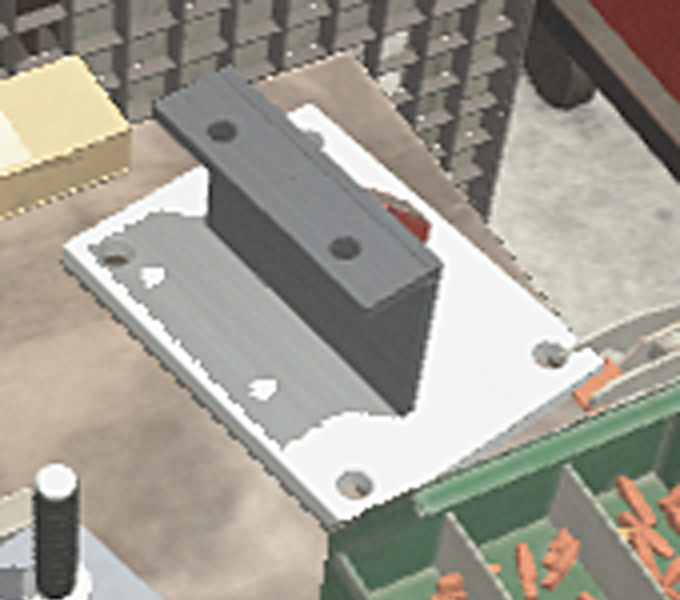

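View pics/crop_scene0_260.png

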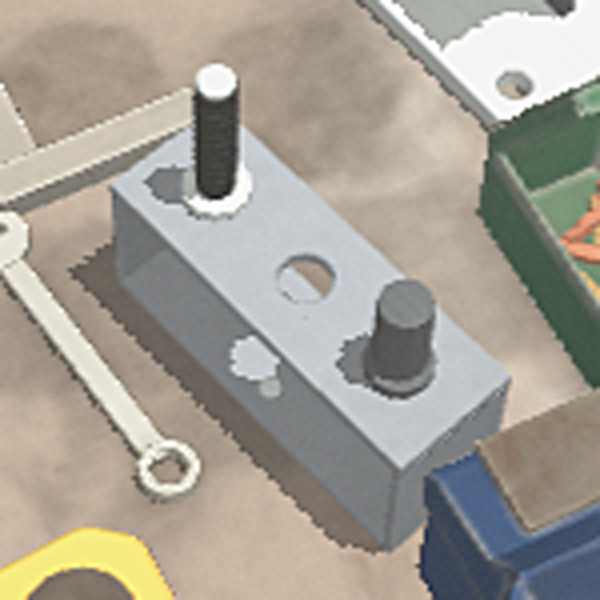

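View pics/crop_side0_165.png

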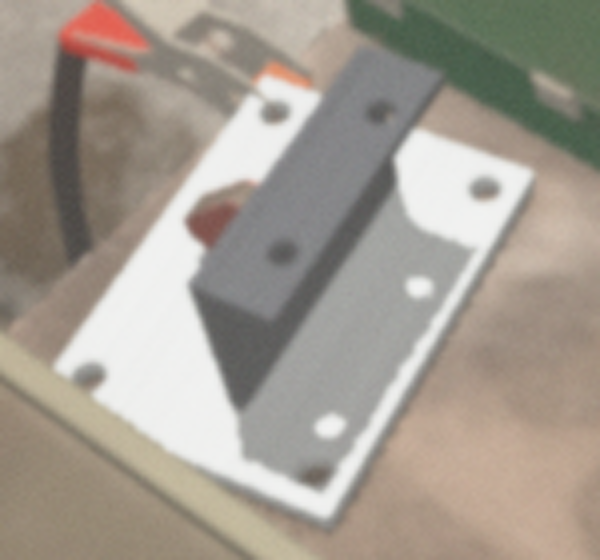

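View pics/crop_side0_320.png

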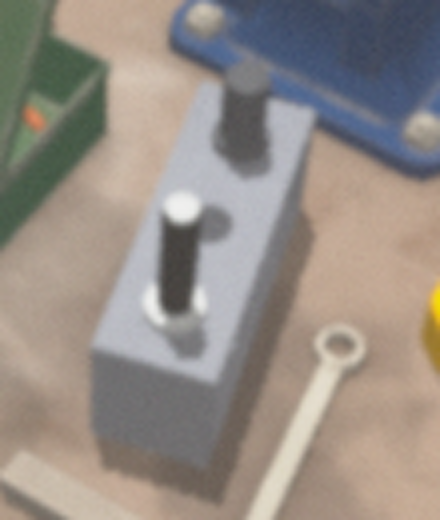

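Run:
```python
from h import *
d=load('scene0'); e=load('side0')
print('scene corners')
for p in [(65,248),(300,104),(602,360),(335,520)]: print(ray_z(d,300+p[0]/4-.4,130+p[1]/4-.4,.012).round(4))
print('side corners')
for p in [(55,365),(328,522),(533,175),(265,68)]: print(ray_z(e,165+p[0]/4-.4,190+p[1]/4-.4,.012).round(4))
print('foot right scene',ray_z(d,300+408/4,130+413/4,.012),'left side',ray_z(e,165+240/4,190+410/4,.012))
# flange top
for p in [(155,103),(222,68),(440,265),(370,308)]: print('fl scene',ray_z(d,300+p[0]/4,130+p[1]/4,.112).round(4))
for p in [(200,287),(268,320),(440,75),(360,47)]: print('fl side',ray_z(e,165+p[0]/4,190+p[1]/4,.112).round(4))
# depth cloud
for n,D,(u0,u1,v0,v1) in [('scene',d,(310,460,140,280)),('side',e,(160,320,190,330))]:
    vv,uu=np.mgrid[v0:v1,u0:u1]; P=world(D,uu.ravel(),vv.ravel())
    h=P[:,2]; print(n,'plate z',np.median(h[(h>.005)&(h<.02)]))
    m=(h>.025)&(h<.095); Q=P[m]; print(len(Q),Q.min(0),Q.max(0))
    np.save(f'pics/face_{n}.npy',Q)
```

```text
scene corners
[0.5181 0.3522 0.012 ]
[0.6603 0.3864 0.012 ]
[0.7047 0.1904 0.012 ]
[0.5552 0.1667 0.012 ]
side corners
[0.6692 0.3681 0.012 ]
[0.517  0.3551 0.012 ]
[0.5584 0.1594 0.012 ]
[0.709  0.1848 0.012 ]
foot right scene [0.61202028 0.20110709 0.012     ] left side [0.5840023  0.33681318 0.012     ]
fl scene [0.5501 0.3294 0.112 ]
fl scene [0.5855 0.3357 0.112 ]
fl scene [0.6124 0.1997 0.112 ]
fl scene [0.5758 0.1924 0.112 ]
fl side [0.5828 0.3359 0.112 ]
fl side [0.5498 0.3316 0.112 ]
fl side [0.5736 0.1948 0.112 ]
fl side [0.6126 0.2029 0.112 ]
scene plate z 0.012470898616244069
2464 [0.4091322  0.07411315 0.02503255] [0.68232195 0.4600306  0.09498166]
side plate z 0.012372084052443603
1839 [0.52622261 0.1164548  0.02502161] [0.78712177 0.33866448 0.09499916]
```

Run:
```python
from h import *
th=np.radians(11.3); ex=np.array([np.cos(th),np.sin(th)]); ey=np.array([-np.sin(th),np.cos(th)]); c=np.array([.611,.271])
for n in ['scene','side']:
    Q=np.load(f'pics/face_{n}.npy'); a=(Q[:,:2]-c)@ex; b=(Q[:,:2]-c)@ey
    m=(abs(b)<.066)&(abs(a)<.03)&(Q[:,2]<.09)&(Q[:,2]>.02)
    a,b,z=a[m],b[m],Q[m,2]
    for it in range(5):
        A=np.c_[np.ones_like(b),b,z-.05]; s=np.linalg.lstsq(A,a,rcond=None)[0]; r=a-A@s; k=abs(r)<max(.002,2*r.std()); a,b,z=a[k],b[k],z[k]
    print(n,len(a),s,r.std())
    for lo in np.arange(-.07,.07,.02):
        k=(b>lo)&(b<lo+.02); print(round(lo+.01,3),k.sum(),np.median(a[k]).round(4) if k.any() else '')
d=load('scene0')
# heights of obstacles
for nm,(x0,y0,x1,y1) in dict(lid=(380,210,510,320),bottle=(480,250,555,345),vise=(350,330,520,470),rodbox=(170,145,330,225)).items():
    vv,uu=np.mgrid[y0:y1:2,x0:x1:2]; P=world(d,uu.ravel(),vv.ravel()); P=P[P[:,2]>.03]
    t=P[P[:,2]>np.percentile(P[:,2],97)]; print(nm,P[:,2].max(),t.mean(0))
```

```text
scene 598 [-0.01648721  0.01315287 -0.00280885] 0.0007991088166880448
-0.06 150 -0.0172
-0.04 93 -0.0171
-0.02 87 -0.0165
0.0 74 -0.0166
0.02 76 -0.0163
0.04 60 -0.0158
0.06 58 -0.0157
0.08 0 
side 258 [-0.01622661  0.01700432 -0.00227136] 0.000604399278395765
-0.06 14 -0.0171
-0.04 17 -0.0171
-0.02 18 -0.0162
0.0 18 -0.0165
0.02 35 -0.0158
0.04 41 -0.0155
0.06 115 -0.0152
0.08 0 
lid 0.8312776779201164 [ 0.52628831 -0.0716676   0.32979349]
bottle 0.8312776779201164 [ 0.57653294 -0.06917402  0.31252253]
vise 0.8312776779201164 [ 0.3988518  -0.17163081  0.30432672]
rodbox 0.8312776779201164 [0.28908749 0.26560593 0.29636105]
```

servo_tool([
  [[22,32,10],[0,0,-2],1],
  [[22,32,10],[0,0,-2],1],
  [[22,32,10],[0,0,-2],1],
  [[22,32,10],[0,0,-2],1],
  [[22,32,10],[0,0,-2],1],
  [[22,32,10],[0,0,-2],1],
  [[22,32,10],[0,0,-2],1],
  [[22,32,5],[0,0,-1.8],1],
  [[-2,40,0],[0,0,0],1],
  [[-2,40,0],[0,0,0],1],
  [[-2,40,0],[0,0,0],1],
  [[-2,40,0],[0,0,0],1],
], squeeze=110)

```text
time_s: 1.15
ee_pos: [0.4438, -0.1427, 0.3201]
tool_rot: [3.128, 0.286, -0.001]
force: [1.8, 0.4, 1.4]
grip_width: 1.004
```

Run:
```python
from h import *
s=robot.state(); print(s['time_s'],s['ee_pos'],s['tool_rot'],s['qpos'])
```

```text
1.15 [ 0.44376576 -0.14270535  0.3200796 ] [ 3.12837058e+00  2.85737673e-01 -5.89066902e-04] [ 0.60093394 -0.03370356 -0.3746614   1.72006637 -0.01210874  1.45319593
 -1.16073638]
```

servo_tool([
  [[-6,39,-3],[0,0,0],1],
  [[-6,39,-3],[0,0,0],1],
  [[-6,39,-3],[0,0,0],1],
  [[-6,39,-3],[0,0,0],1],
  [[-6,39,-3],[0,0,0],1],
  [[-6,39,-3],[0,0,0],1],
  [[-6,38,-2],[0,0,0],1],
  [[0,0,0],[0,0,0],1],
])

```text
time_s: 1.82
ee_pos: [0.4001, 0.1345, 0.3004]
tool_rot: [-3.126, -0.3, -0.001]
force: [0.7, -0.2, -0.2]
grip_width: 0.996
```

Run:
```python
from h import *
d=snap('wrist','w1'); print(-d['R'].T@d['t'],d['R'][2]); print(robot.state()['ee_pos'])
print(proj(d,[[.4165,.1512,.146],[.4165,.1512,.078],[.443,.056,.118]]))
```

```text
[0.46982166 0.14741101 0.42961422] [-0.27539623 -0.05224958 -0.95990984]
[0.40111012 0.13095853 0.30035565]
[[307.47700226 199.68542147]
 [310.67319005 187.3228267 ]
 [421.32589545 185.06970833]]
```

View pics/w1.png

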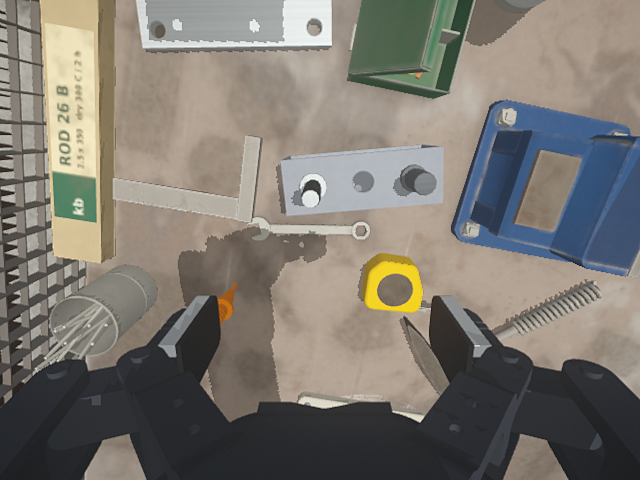

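Run:
```python
from h import *
d=load('w1')
im=cv2.imread('pics/w1.png'); c=cv2.resize(im[140:220,270:450],None,fx=4.4,fy=4.4,interpolation=cv2.INTER_CUBIC); cv2.imwrite('pics/w1c.png',c)
print('scr',ray_z(d,311,198,.146),'drift',ray_z(d,426,183,.118),'hole1',ray_z(d,363,181,.072))
# bright cap centroid each cam
for fn,(u0,u1,v0,v1) in dict(w1=(300,322,188,210),scene0=(306,322,242,258),side0=(356,376,214,230)).items():
    D=load(fn); g=D['img'][v0:v1,u0:u1]
    z=world(D,*np.meshgrid(np.arange(u0,u1),np.arange(v0,v1)))
    m=(abs(z[...,2]-.146)<.003); vs,us=np.nonzero(m); print(fn,m.sum(),us.mean()+u0,vs.mean()+v0,ray_z(D,us.mean()+u0,vs.mean()+v0,.146),z[m].mean(0))
    print(g.max(2)[::2,::2]) if 0 else None
for fn,(u0,u1,v0,v1) in dict(w1=(410,445,165,200),scene0=(345,375,290,325),side0=(365,395,180,200)).items():
    D=load(fn)
    z=world(D,*np.meshgrid(np.arange(u0,u1),np.arange(v0,v1)))
    m=(abs(z[...,2]-.118)<.003); vs,us=np.nonzero(m); print(fn,m.sum(),ray_z(D,us.mean()+u0,vs.mean()+v0,.118))
```

```text
scr [0.4183925  0.14865788 0.146     ] drift [0.4455281  0.05247053 0.118     ] hole1 [0.43183395 0.10093723 0.072     ]
w1 244 310.19262295081967 197.922131147541 [0.41833067 0.14930772 0.146     ] [0.41839502 0.1493032  0.14641071]
scene0 72 313.75 250.125 [0.41706567 0.14882256 0.146     ] [0.41702169 0.1487287  0.14616012]
side0 52 364.88461538461536 221.82692307692307 [0.41718731 0.15102485 0.146     ] [0.41718051 0.1510377  0.14603092]
w1 434 [0.44534163 0.05374589 0.118     ]
scene0 151 [0.44388627 0.05247587 0.118     ]
side0 82 [0.44400504 0.05521927 0.118     ]
```

View pics/w1c.png

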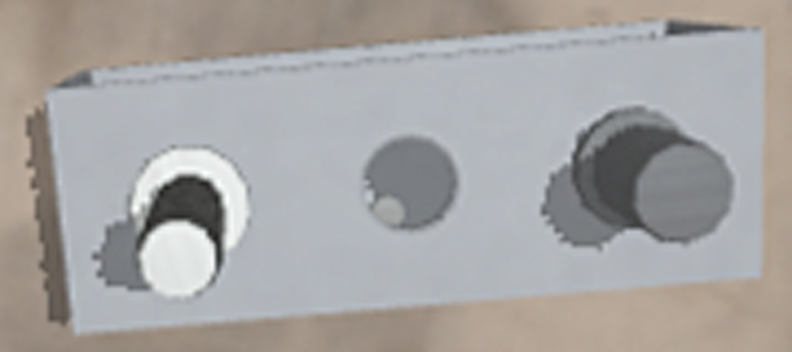

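servo_tool([
  [[8,9,-20],[0,0,0],1],
  [[9,9.5,-20],[0,0,-0.5],1],
  [[0,0,-25],[0,0,0],1],
  [[0,0,-25],[0,0,0],1],
  [[0,0,-25],[0,0,0],1],
  [[0,0,-25],[0,0,0],1],
  [[0,0,-25],[0,0,0],1],
  [[0,0,-18],[0,0,0],1],
  [[0,0,0],[0,0,0],1],
  [[0,0,0],[0,0,0],1],
])

```text
time_s: 2.7
ee_pos: [0.419, 0.1452, 0.1171]
tool_rot: [3.13, 0.271, -0.003]
force: [-0.1, 0.1, 0.3]
grip_width: 1.0
```

Run:
```python
from h import *
s=robot.state(); print(s['ee_pos'],s['tool_rot'],s['force'])
R=Rn.from_rotvec(s['tool_rot']).as_matrix(); print(R)
d=snap('wrist','w2'); e=snap('scene','s2'); 
print(R.T@(np.array([.4178,.1495,.122])-s['ee_pos']))
```

```text
[0.4189603  0.14517982 0.11706982] [ 3.12987969e+00  2.70860370e-01 -3.06798073e-03] [-0.12535727  0.14252756  0.26055804]
[[ 9.85131042e-01  1.71793622e-01 -1.94473556e-03]
 [ 1.71793596e-01 -9.85132949e-01 -1.81522627e-04]
 [-1.94700750e-03 -1.55269541e-04 -9.99998093e-01]]
[-0.00041047 -0.00445605 -0.0049287 ]
```

View pics/w2.png

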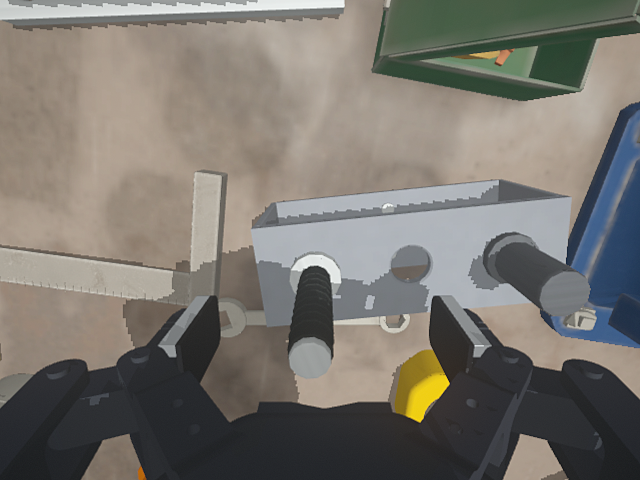

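Run:
```python
from h import *
d=load('w2'); s=robot.state(); R=Rn.from_rotvec(s['tool_rot']).as_matrix()
u0,u1,v0,v1=280,340,320,390
z=world(d,*np.meshgrid(np.arange(u0,u1),np.arange(v0,v1))); m=abs(z[...,2]-.146)<.003; vs,us=np.nonzero(m)
p=ray_z(d,us.mean()+u0,vs.mean()+v0,.146); print(m.sum(),us.mean()+u0,vs.mean()+v0,p,R.T@(p-s['ee_pos']))
print(proj(d,s['ee_pos']-R[:,2]*.029), -d['R'].T@d['t']-s['ee_pos'])
print(R.T@(-d['R'].T@d['t']-s['ee_pos']))
```

```text
1446 309.96058091286307 356.90940525587826 [0.41907313 0.14941735 0.146     ] [-0.00029807 -0.00376047 -0.02747662]
[[321.45255231 358.99722392]] [0.06913291 0.01111358 0.12757296]
[ 0.0701937   0.00094376 -0.12747425]
```

servo_tool([
  [[-1,3.8,0],[0,0,0],1],
  [[0,0,0],[0,0,0],1],
  [[0,0,0],[0,0,0],0.1],
  [[0,0,0],[0,0,0],0],
  [[0,0,0],[0,0,0],0],
  [[0,0,0],[0,0,0],0],
  [[0,0,0],[0,0,0],0],
  [[0,0,0],[0,0,0],0],
  [[0,0,0],[0,0,0],0],
  [[0,0,0],[0,0,0],0],
  [[0,0,0],[0,0,0],0],
  [[0,0,0],[0,0,0],0],
], squeeze=110)

```text
time_s: 3.8
ee_pos: [0.4183, 0.1499, 0.1176]
tool_rot: [-3.13, -0.272, -0.0]
force: [-1.4, 0.9, 5.4]
grip_width: 0.157
```

Run:
```python
from h import *
s=robot.state(); print(s['time_s'],s['ee_pos'],s['tool_rot'],s['force'],s['moment'],s['grip_width']); d=snap('wrist','w3')
```

```text
3.8 [0.41830868 0.14988607 0.11759037] [-3.12970657e+00 -2.72131827e-01 -3.01743554e-04] [-1.38724002  0.88229541  5.41682107] [0.11231012 0.52727687 0.0038243 ] 0.1571740569821151
```

View pics/w3.png

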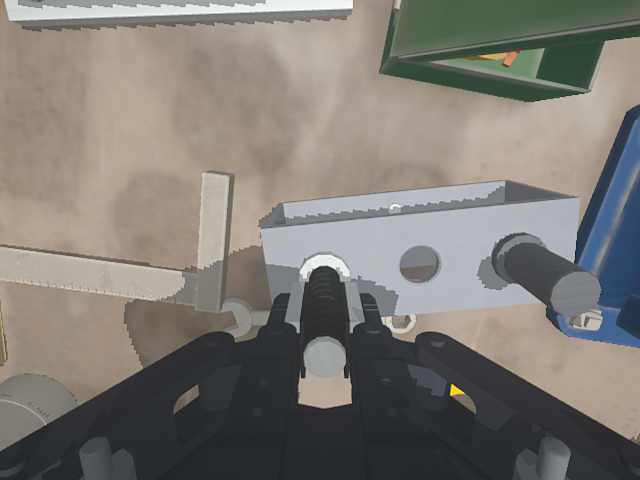

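servo_tool([
  [[0,0,4],[0,0,0],0],
  [[0,0,10],[0,0,0],0],
  [[0,0,20],[0,0,0],0],
  [[0,0,25],[0,0,0],0],
  [[0,0,25],[0,0,0],0],
  [[0,0,25],[0,0,0],0],
  [[0,0,25],[0,0,0],0],
  [[0,0,0],[0,0,0],0],
  [[0,0,0],[0,0,0],0],
])

```text
time_s: 4.6
ee_pos: [0.4188, 0.1498, 0.2528]
tool_rot: [3.13, 0.272, 0.005]
force: [0.6, -0.4, -1.2]
grip_width: 0.161
```

Run:
```python
from h import *
s=robot.state(); print(s['time_s'],s['ee_pos'],s['tool_rot'],s['force'],s['moment'],s['grip_width'])
for n in ['wrist','scene','side']: snap(n,n+'4')
for n in ['scene4','side4']:
    D=load(n); p=proj(D,s['ee_pos'][None])[0].astype(int); print(n,p, proj(D,[s['ee_pos']-[0,0,.109]]))
    c=D['img'][p[1]-60:p[1]+90,max(0,p[0]-75):p[0]+75]; cv2.imwrite(f'pics/{n}c.png',cv2.resize(c[...,::-1],None,fx=4,fy=4,interpolation=cv2.INTER_CUBIC))
```

```text
4.6 [0.41882301 0.14981958 0.25281437] [3.12959039 0.27172849 0.00456292] [ 0.60658359 -0.43659284 -1.20924962] [-0.00747323  0.04289727 -0.02627839] 0.16090476981316426
scene4 [314 200] [[314.56291837 250.06596204]]
side4 [367 175] [[364.38887284 221.70238394]]
```

View pics/scene4c.png

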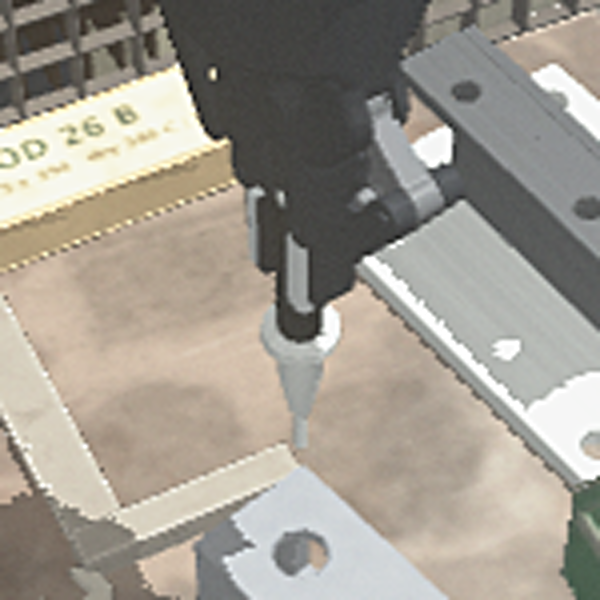

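View pics/side4c.png

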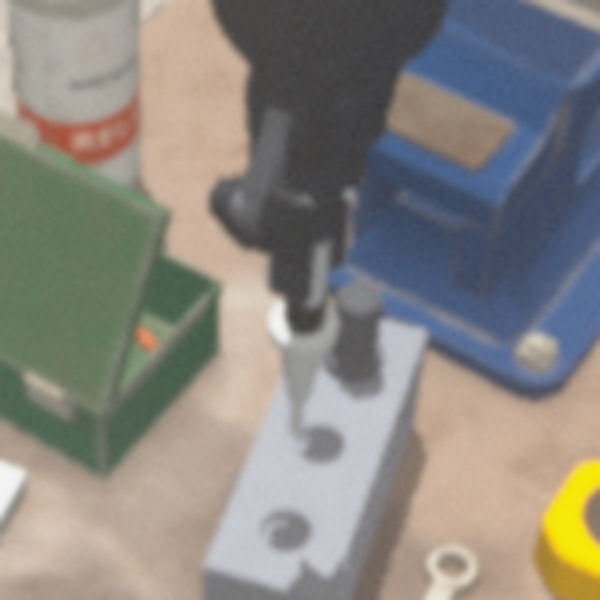

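View pics/wrist4.png

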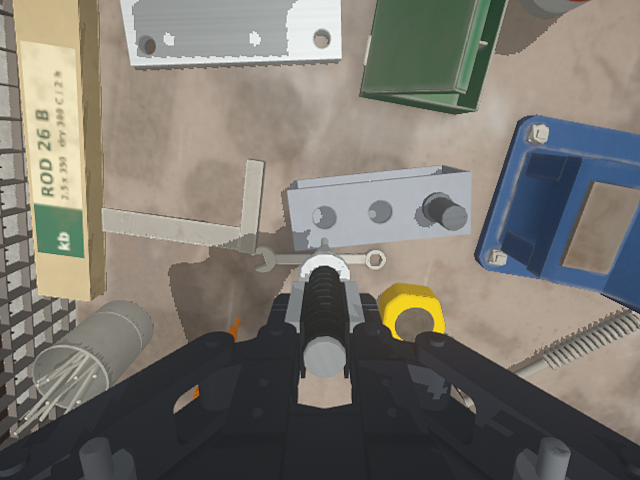

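Run:
```python
from h import *
d=load('scene4')
vv,uu=np.mgrid[100:480:1,0:640:1]; P=world(d,uu.ravel(),vv.ravel()); 
P0=P.copy()
for z0 in (.03,.06,.09,.12,.15):
    m=(P[:,2]>z0)&(P[:,0]>.3)&(P[:,0]<.62)&(P[:,1]>.0)&(P[:,1]<.55)&(P[:,2]<.35)
    print(z0); 
    H,xe,ye=np.histogram2d(P[m,0],P[m,1],bins=[np.arange(.3,.64,.02),np.arange(0,.56,.03)])
    for i,r in enumerate(H): print(round(xe[i],2),''.join('#' if q>4 else '.' for q in r))
```

```text
0.03
0.3 ###.........####..
0.32 ###.........####..
0.34 ##..........####..
0.36 ............####..
0.38 ...####.....####..
0.4 .######.....####..
0.42 #######.....####..
0.44 ######......####..
0.46 ####........####..
0.48 ............####..
0.5 ..................
0.52 .####.............
0.54 .####....###......
0.56 .####.######......
0.58 .####.######......
0.6 .####.####........
0.06
0.3 ...............#..
0.32 ...............#..
0.34 ...............#..
0.36 ...............#..
0.38 ...####........#..
0.4 .######........#..
0.42 #######........#..
0.44 ######.........#..
0.46 ####...........#..
0.48 ...............#..
0.5 ..................
0.52 ..###.............
0.54 ..##.....###......
0.56 ..##..######......
0.58 ..##..######......
0.6 ..##..####........
0.09
0.3 ...............#..
0.32 ...............#..
0.34 ...............#..
0.36 ...............#..
0.38 ....###........#..
0.4 ..#####........#..
0.42 .####..........#..
0.44 .##............#..
0.46 ...............#..
0.48 ...............#..
0.5 ..................
0.52 ..##..............
0.54 ..##.....###......
0.56 ..##..######......
0.58 ..##..######......
0.6 ..##..####........
0.12
0.3 ...............#..
0.32 ...............#..
0.34 ...............#..
0.36 ...............#..
0.38 ....###........#..
0.4 ..#####........#..
0.42 ..###..........#..
0.44 .#.............#..
0.46 ...............#..
0.48 ...............#..
0.5 ..................
0.52 ..##..............
0.54 ..##..............
0.56 ..##..............
0.58 ..##..............
0.6 ..#...............
0.15
0.3 ...............#..
0.32 ...............#..
0.34 ...............#..
0.36 ...............#..
0.38 ....###........#..
0.4 ..#####........#..
0.42 ..###..........#..
0.44 ...............#..
0.46 ...............#..
0.48 ...............#..
0.5 ..................
0.52 ..#...............
0.54 ..#...............
0.56 ..#...............
0.58 ..#...............
0.6 ..#...............
```

servo_tool([
  [[6,19.5,0],[0.9,-4.92,0],0],
  [[6,19.5,0],[0.9,-4.92,0],0],
  [[6,19.5,0],[0.9,-4.92,0],0],
  [[6,19.5,0],[0.9,-4.92,0],0],
  [[6,19.5,0],[0.9,-4.92,0],0],
  [[6,19.5,0],[0.9,-4.92,0],0],
  [[6,19.5,0],[0.9,-4.92,0],0],
  [[6,19.5,0],[0.9,-4.92,0],0],
  [[0,0,-25],[0,0,0],0],
  [[0,0,-25],[0,0,0],0],
  [[0,0,-20],[0,0,0],0],
  [[0,0,0],[0,0,0],0],
], squeeze=120)

```text
time_s: 5.75
ee_pos: [0.466, 0.301, 0.1774]
tool_rot: [-2.889, -0.243, -1.043]
force: [0.1, -1.7, -1.6]
grip_width: 0.158
```

```bash
cat >> h.py <<'E'
yaw=np.radians(10.4); N=np.array([np.cos(yaw),np.sin(yaw),0]); U=np.array([-np.sin(yaw),np.cos(yaw),0]); M=np.array([.595,.2684,.012])
def rep():
    s=robot.state(); R=Rn.from_rotvec(s['tool_rot']).as_matrix(); z=R[:,2]; b=s['ee_pos']+.107*z; f=s['force']
    print('t',round(s['time_s'],2),'tcp',s['ee_pos'].round(4),'ball',b.round(4),'| n %.2f u %.2f z %.2f mm'%tuple(1e3*np.array([(b-M)@N,(b-M)@U,b[2]])),'| F n %.2f u %.2f z %.2f'%(f@N,f@U,f[2]),'lean',np.degrees(np.arccos(-z[2])).round(2),'yaw',np.degrees(np.arctan2(z[1],z[0])).round(2),'m',s['moment'].round(3),'g',round(s['grip_width'],3))
    return s,R,b
E
python3 - <<'E'
from h import *
s,R,b=rep(); print(s['qpos']); print(R)
for n in ['scene','side']: 
    d=snap(n,n+'5'); p=proj(d,[b])[0]; print(p)
    p=p.astype(int); c=d['img'][p[1]-75:p[1]+75,p[0]-100:p[0]+100]; cv2.imwrite(f'pics/{n}5c.png',cv2.resize(c[...,::-1],None,fx=4,fy=4,interpolation=cv2.INTER_CUBIC))
E
```

```text
t 5.75 tcp [0.466  0.301  0.1774] ball [0.5334 0.3127 0.0951] | n -52.60 u 54.68 z 95.06 mm | F n -0.20 u -1.69 z -1.65 lean 39.72 yaw 9.87 m [-0.246  0.879 -0.066] g 0.158
[ 0.70308007 -0.2498211  -1.45884493  2.19956496  0.37317574  0.42538881
 -2.52699248]
[[ 0.75856104  0.16795959  0.62958298]
 [ 0.12732688 -0.98578944  0.10957663]
 [ 0.6390407  -0.00295773 -0.76916724]]
[334.12760641 172.27337703]
[249.05139125 272.43177238]
```

View pics/scene5c.png

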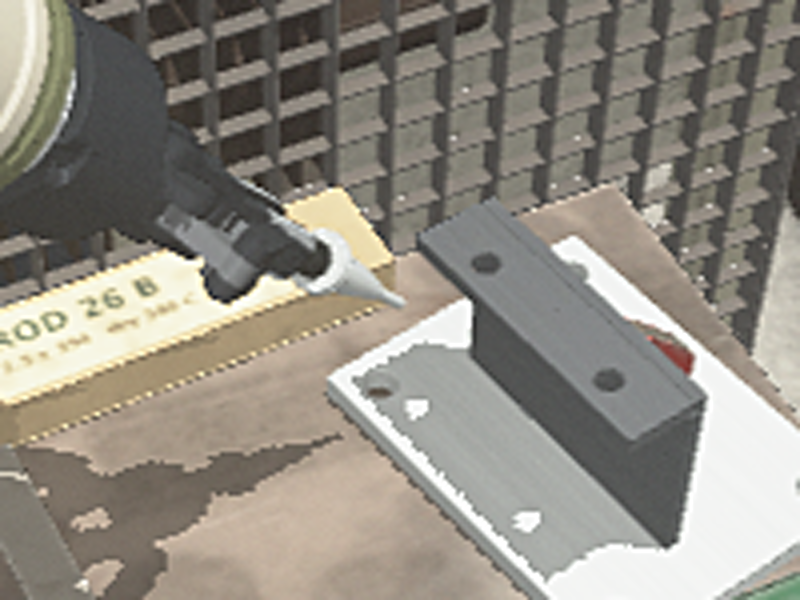

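View pics/side5c.png

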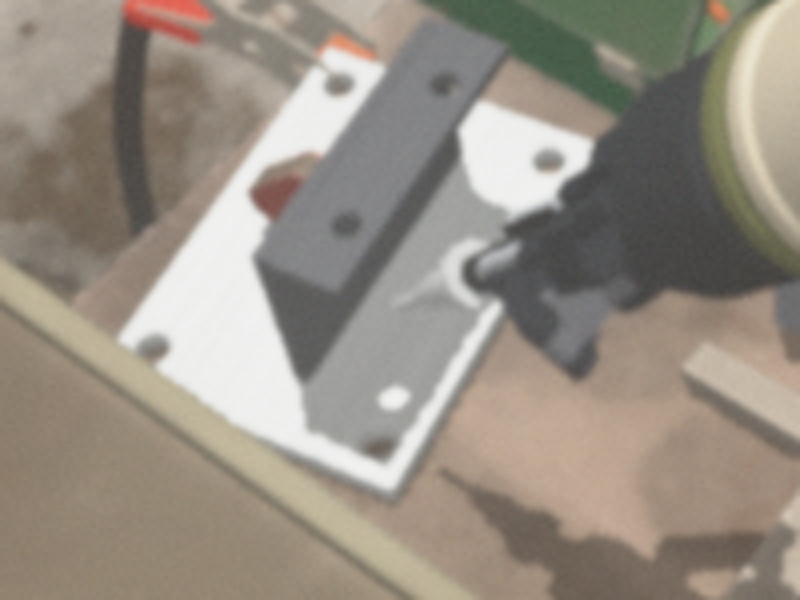

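servo_tool([
  [[0,0,0],[0,0,0],0],
  [[0,0,0],[0,0,0],0],
])

```text
time_s: 6.02
ee_pos: [0.4661, 0.307, 0.1824]
tool_rot: [-2.88, -0.253, -1.049]
force: [-0.6, 0.5, -1.3]
grip_width: 0.156
```

Run:
```python
from h import *
s,R,b=rep(); print(s['qpos'],s['joint_vel'].round(3))
```

```text
t 6.02 tcp [0.4661 0.307  0.1824] ball [0.5338 0.3196 0.1005] | n -50.96 u 61.43 z 100.50 mm | F n -0.47 u 0.64 z -1.34 lean 40.07 yaw 10.52 m [-0.165  0.873  0.053] g 0.156
[ 0.68957062 -0.25185613 -1.45140098  2.19207855  0.36890155  0.42753707
 -2.52227393] [-0.005 -0.001 -0.002  0.003  0.006 -0.002 -0.005]
```

servo_tool([
  [[0,0,0],[-4.43,-0.82,5.36],0],
  [[0,0,0],[-4.43,-0.82,5.36],0],
  [[0,0,0],[-4.43,-0.82,5.36],0],
  [[0,0,0],[-4.43,-0.82,5.36],0],
  [[0,0,0],[-4.43,-0.82,5.36],0],
  [[0,0,0],[-4.43,-0.82,5.36],0],
  [[0,0,0],[-4.43,-0.82,5.36],0],
  [[0,0,0],[-4.43,-0.82,5.36],0],
  [[0,0,0],[-4.43,-0.82,5.36],0],
  [[0,0,0],[-4.43,-0.82,5.36],0],
  [[0,0,0],[-4.43,-0.82,5.36],0],
  [[0,0,0],[0,0,0],0],
])

```text
time_s: 7.02
ee_pos: [0.4659, 0.307, 0.1819]
tool_rot: [1.911, 1.826, 0.809]
force: [0.2, -0.3, -1.1]
grip_width: 0.159
```

Run:
```python
from h import *
s,R,b=rep(); print(s['qpos'],s['joint_vel'].round(3)); print(R)
```

```text
t 7.02 tcp [0.4659 0.307  0.1819] ball [0.5337 0.3197 0.1001] | n -51.08 u 61.50 z 100.09 mm | F n 0.18 u -0.30 z -1.12 lean 40.14 yaw 10.58 m [-0.139  0.884 -0.052] g 0.159
[ 0.41368318 -0.09997093 -1.25837907  2.19681131  0.70615238  0.51593381
 -1.45798868] [ 0.032 -0.007 -0.028  0.004 -0.014 -0.012 -0.223]
[[-0.00753397  0.77356319  0.63367439]
 [ 0.98912946 -0.08729804  0.11832988]
 [ 0.14685417  0.6276775  -0.76449644]]
```

servo_tool([
  [[0,0,-22],[0,0,0],0],
  [[0,0,-22],[0,0,0],0],
  [[0,0,-20],[0,0,0],0],
  [[0,0,-12],[0,0,0],0],
  [[0,0,0],[0,0,0],0],
  [[12,2.2,0],[0,0,0],0],
  [[12,2.2,0],[0,0,0],0],
  [[10,1.8,0],[0,0,0],0],
  [[7,1.3,0],[0,0,0],0],
  [[0,0,0],[0,0,0],0],
  [[0,0,0],[0,0,0],0],
])

```text
time_s: 7.93
ee_pos: [0.5068, 0.3117, 0.1133]
tool_rot: [1.921, 1.82, 0.8]
force: [-1.0, -0.7, -1.6]
grip_width: 0.156
```

Run:
```python
from h import *
s,R,b=rep(); print(s['qpos'])
for n in ['scene','side']: 
    d=snap(n,n+'6'); p=proj(d,[b])[0]; print(p)
    p=p.astype(int); c=d['img'][p[1]-60:p[1]+60,p[0]-80:p[0]+80]; cv2.imwrite(f'pics/{n}6c.png',cv2.resize(c[...,::-1],None,fx=5,fy=5,interpolation=cv2.INTER_CUBIC))
```

```text
t 7.93 tcp [0.5068 0.3117 0.1133] ball [0.5743 0.3236 0.0311] | n -10.38 u 58.06 z 31.09 mm | F n -1.13 u -0.46 z -1.56 lean 39.83 yaw 10.03 m [-0.113  0.859 -0.036] g 0.156
[ 0.27996757  0.32950398 -1.20759222  2.17502617  1.36290611  0.71447615
 -1.92431772]
[350.69812724 185.33011307]
[232.31253576 284.52130751]
```

View pics/side6c.png

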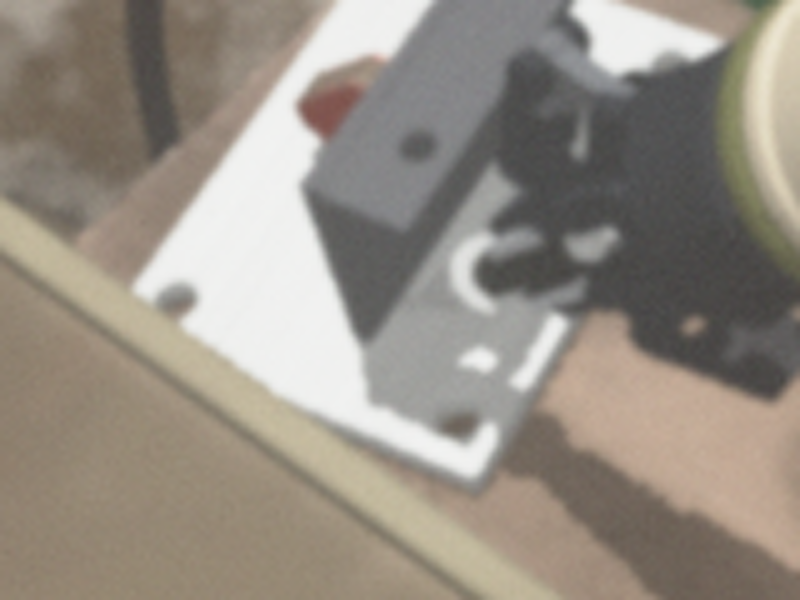

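View pics/scene6c.png

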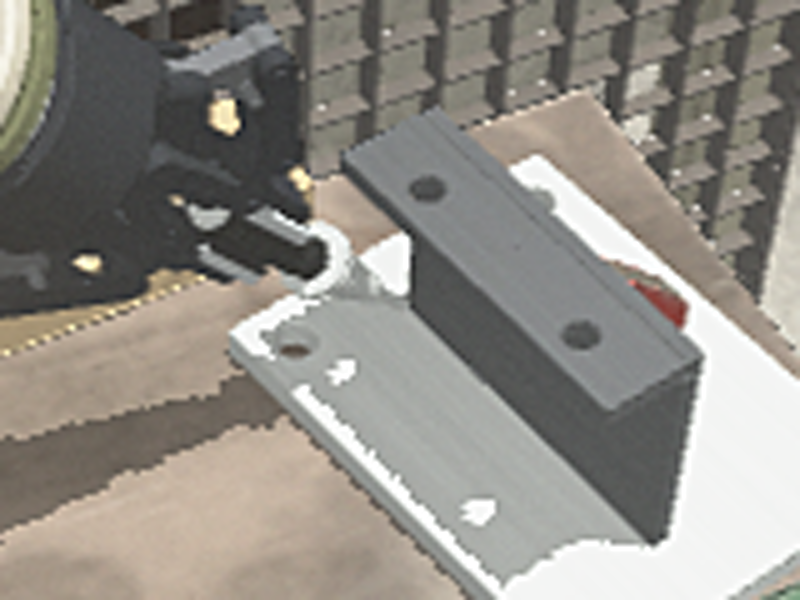

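servo_tool([
  [[0,0,-5],[0,0,0],0],
  [[0,0,-5],[0,0,0],0],
  [[0,0,-3],[0,0,0],0],
  [[0,0,0],[0,0,0],0],
  [[0,0,0],[0,0,0],0],
])

```text
time_s: 8.45
ee_pos: [0.5066, 0.3115, 0.0995]
tool_rot: [1.92, 1.821, 0.799]
force: [0.6, 0.5, -1.0]
grip_width: 0.157
```

```bash
cat >> h.py <<'E'
def avg(k=4):
    A=[];B=[]
    for i in range(k):
        cams.read_camera('wrist'); s=robot.state(); R=Rn.from_rotvec(s['tool_rot']).as_matrix(); b=s['ee_pos']+.107*R[:,2]; f=s['force']
        A.append([f@N,f@U,f[2]]); B.append([1e3*(b-M)@N,1e3*(b-M)@U,1e3*b[2]])
    A=np.array(A);B=np.array(B)
    print('avg F n,u,z',A.mean(0).round(2),'sd',A.std(0).round(2),'ball',B.mean(0).round(2),'sd',B.std(0).round(2),'t',round(s['time_s'],2))
E
python3 - <<'E'
from h import *
rep(); avg(5)
E
```

```text
t 8.45 tcp [0.5066 0.3115 0.0995] ball [0.574  0.3234 0.0172] | n -10.74 u 57.87 z 17.24 mm | F n 0.65 u 0.44 z -1.00 lean 39.78 yaw 10.02 m [-0.101  0.868  0.075] g 0.157
avg F n,u,z [-0.26  0.18 -1.21] sd [0.52 0.66 0.62] ball [-10.36  57.89  17.83] sd [0.11 0.07 0.15] t 8.7
```

servo_tool([
  [[0,0,-2],[0,0,0],0],
  [[0,0,0],[0,0,0],0],
  [[0,0,-1.5],[0,0,0],0],
  [[0,0,0],[0,0,0],0],
])

```text
time_s: 9.03
ee_pos: [0.507, 0.3115, 0.0964]
tool_rot: [1.919, 1.82, 0.8]
force: [0.4, -0.6, 1.1]
grip_width: 0.157
```

Run:
```python
from h import *
avg(4)
```

```text
avg F n,u,z [-0.47 -0.13  0.59] sd [0.51 0.56 0.55] ball [-10.24  57.82  14.39] sd [0.02 0.01 0.04] t 9.23
```

servo_tool([
  [[0,0,-1],[0,0,0],0],
  [[0,0,0],[0,0,0],0],
])

```text
time_s: 9.4
ee_pos: [0.5072, 0.3115, 0.0957]
tool_rot: [1.919, 1.82, 0.8]
force: [0.7, -0.1, 1.4]
grip_width: 0.158
```

Run:
```python
from h import *
avg(4)
```

```text
avg F n,u,z [ 0.79 -0.51  1.69] sd [0.36 0.28 0.1 ] ball [-10.03  57.78  13.58] sd [0.02 0.01 0.01] t 9.6
```

servo_tool([
  [[0,0,-1],[0,0,0],0],
  [[0,0,0],[0,0,0],0],
])

```text
time_s: 9.77
ee_pos: [0.5073, 0.3115, 0.0948]
tool_rot: [1.919, 1.819, 0.8]
force: [2.0, -0.7, 3.0]
grip_width: 0.158
```

Run:
```python
from h import *
avg(4)
```

```text
avg F n,u,z [1.76 0.17 3.21] sd [0.38 0.57 0.34] ball [-9.92 57.76 12.66] sd [0.04 0.02 0.03] t 9.97
```

servo_tool([
  [[1.5,0.27,0],[0,0,0],0],
  [[1.5,0.27,0],[0,0,0],0],
  [[1.5,0.27,0],[0,0,0],0],
  [[0,0,0],[0,0,0],0],
])

```text
time_s: 10.3
ee_pos: [0.5112, 0.3123, 0.094]
tool_rot: [1.92, 1.821, 0.799]
force: [-1.0, -0.4, 2.3]
grip_width: 0.154
```

Run:
```python
from h import *
avg(4)
```

```text
avg F n,u,z [-0.98  0.1   1.53] sd [0.63 0.51 0.56] ball [-5.97 57.84 12.04] sd [0.01 0.02 0.05] t 10.5
```

servo_tool([
  [[1,0.18,0],[0,0,0],0],
  [[0,0,0],[0,0,0],0],
])

```text
time_s: 10.67
ee_pos: [0.5125, 0.3124, 0.0944]
tool_rot: [1.92, 1.82, 0.799]
force: [-0.5, -0.3, 1.5]
grip_width: 0.157
```

Run:
```python
from h import *
avg(4)
```

```text
avg F n,u,z [-0.81  0.17  1.39] sd [0.49 0.22 0.2 ] ball [-4.69 57.75 12.33] sd [0.01 0.01 0.03] t 10.87
```

servo_tool([
  [[1,0.18,0],[0,0,0],0],
  [[0,0,0],[0,0,0],0],
])

```text
time_s: 11.03
ee_pos: [0.5136, 0.3126, 0.0945]
tool_rot: [1.92, 1.82, 0.799]
force: [-1.0, -1.0, 1.9]
grip_width: 0.155
```

Run:
```python
from h import *
avg(4)
```

```text
avg F n,u,z [-0.11 -0.48  1.74] sd [0.26 0.65 0.55] ball [-3.59 57.69 12.38] sd [0.01 0.01 0.03] t 11.23
```

servo_tool([
  [[1,0.18,0],[0,0,0],0],
  [[0,0,0],[0,0,0],0],
])

```text
time_s: 11.4
ee_pos: [0.5145, 0.3128, 0.0944]
tool_rot: [1.92, 1.82, 0.799]
force: [-0.6, -1.0, 1.1]
grip_width: 0.154
```

Run:
```python
from h import *
avg(4)
```

```text
avg F n,u,z [-0.9  -0.22  1.77] sd [0.32 0.33 0.28] ball [-2.63 57.68 12.31] sd [0.01 0.03 0.02] t 11.6
```

servo_tool([
  [[1,0.18,0],[0,0,0],0],
  [[0,0,0],[0,0,0],0],
])

```text
time_s: 11.77
ee_pos: [0.5155, 0.313, 0.0944]
tool_rot: [1.92, 1.82, 0.799]
force: [-0.3, 0.7, 2.4]
grip_width: 0.152
```

Run:
```python
from h import *
avg(4)
```

```text
avg F n,u,z [-0.26 -0.23  1.54] sd [0.16 0.45 0.43] ball [-1.67 57.72 12.29] sd [0.01 0.01 0.02] t 11.97
```

servo_tool([
  [[1,0.18,0],[0,0,0],0],
  [[0,0,0],[0,0,0],0],
])

```text
time_s: 12.13
ee_pos: [0.5165, 0.3131, 0.0944]
tool_rot: [1.92, 1.82, 0.799]
force: [0.2, 0.1, 2.0]
grip_width: 0.158
```

Run:
```python
from h import *
avg(4)
```

```text
avg F n,u,z [-0.66 -0.15  1.5 ] sd [0.27 0.25 0.65] ball [-0.61 57.71 12.33] sd [0.01 0.01 0.02] t 12.33
```

servo_tool([
  [[0.7,0.12,0],[0,0,0],0],
  [[0,0,0],[0,0,0],0],
])

```text
time_s: 12.5
ee_pos: [0.517, 0.3132, 0.0943]
tool_rot: [1.92, 1.82, 0.799]
force: [-1.6, 0.5, 1.0]
grip_width: 0.152
```

Run:
```python
from h import *
avg(4)
```

```text
avg F n,u,z [-0.81 -0.06  1.37] sd [0.31 0.59 0.34] ball [-0.11 57.73 12.14] sd [0.01 0.03 0.03] t 12.7
```

servo_tool([
  [[0.8,0.14,0],[0,0,0],0],
  [[0,0,0],[0,0,0],0],
])

```text
time_s: 12.87
ee_pos: [0.5177, 0.3134, 0.0942]
tool_rot: [1.92, 1.821, 0.799]
force: [-2.8, -0.1, 1.0]
grip_width: 0.159
```

Run:
```python
from h import *
avg(4)
```

```text
avg F n,u,z [-2.7   0.25  0.74] sd [0.13 0.33 0.37] ball [ 0.56 57.71 12.  ] sd [0.01 0.03 0.03] t 13.07
```

servo_tool([
  [[0.8,0.14,0],[0,0,0],0],
  [[0,0,0],[0,0,0],0],
])

```text
time_s: 13.23
ee_pos: [0.5184, 0.3135, 0.094]
tool_rot: [1.92, 1.821, 0.799]
force: [-4.0, -0.1, -0.8]
grip_width: 0.157
```

Run:
```python
from h import *
avg(4)
for n in ['scene','side']: snap(n,n+'7')
```

```text
avg F n,u,z [-3.81  0.3  -1.07] sd [0.54 0.63 0.82] ball [ 1.24 57.73 11.89] sd [0.01 0.02 0.04] t 13.43
```

Run:
```python
from h import *
s,R,b=rep(); print(s['qpos'])
for n,c0 in [('side',(228,288)),('scene',(360,185))]:
    d=load(n+'7'); p=c0
    x0,y0=p[0]-50,p[1]-37
    c=np.ascontiguousarray(d['img'][y0:y0+75,x0:x0+100][...,::-1]); c=cv2.resize(c,None,fx=8,fy=8,interpolation=cv2.INTER_CUBIC)
    for q in (b+0*N, M+.070*U, M-.0+.0695*U):
        r=(proj(d,[q])[0]-[x0,y0]+.5)*8; cv2.circle(c,tuple(int(t) for t in r),3,(0,0,255),-1)
    cv2.imwrite(f'pics/{n}7c.png',c)
```

```text
t 13.53 tcp [0.5184 0.3135 0.0942] ball [0.5859 0.3254 0.012 ] | n 1.31 u 57.74 z 11.98 mm | F n -4.99 u 0.24 z -0.87 lean 39.8 yaw 10.01 m [-0.28   1.905  0.051] g 0.157
[ 0.22769623  0.39834474 -1.15120109  2.16355103  1.45338257  0.73480774
 -1.97629787]
```

View pics/side7c.png

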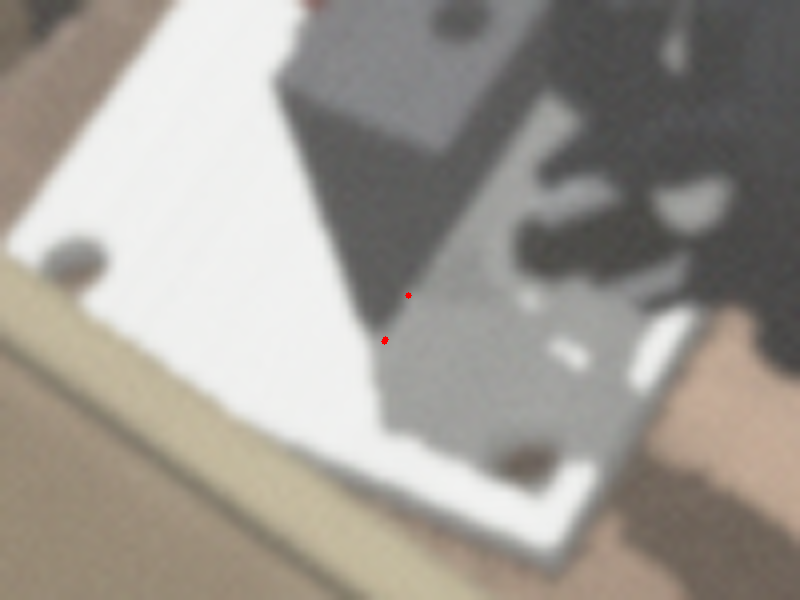

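View pics/scene7c.png

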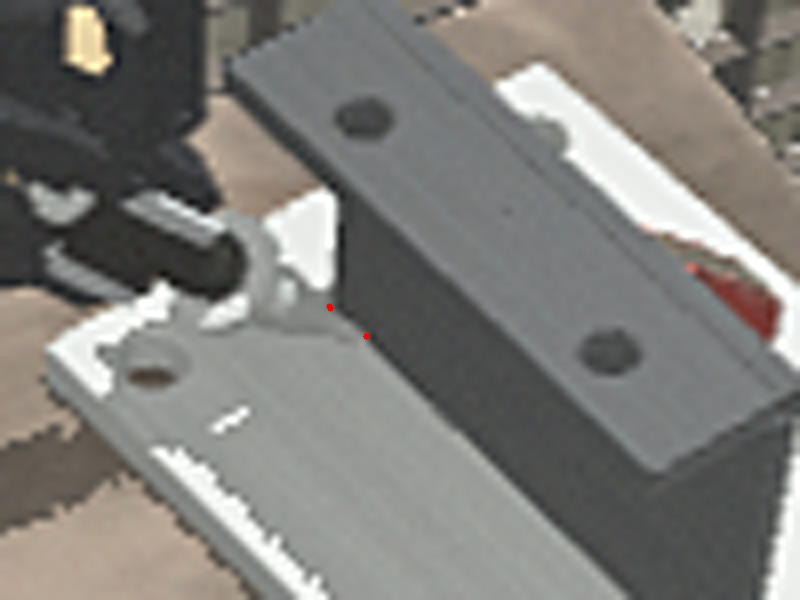

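servo_tool([
  [[-2,-0.36,1],[0,0,0],0],
  [[-2,-0.36,3],[0,0,0],0],
  [[-0.8,4.1,0],[0,0,0],0],
  [[-0.7,4.1,0],[0,0,0],0],
  [[0,0,0],[0,0,0],0],
  [[1,0.18,0],[0,0,0],0],
  [[1,0.18,0],[0,0,0],0],
  [[0,0,0],[0,0,0],0],
])

```text
time_s: 14.2
ee_pos: [0.5149, 0.3216, 0.098]
tool_rot: [1.92, 1.821, 0.799]
force: [-2.8, 0.4, -0.7]
grip_width: 0.158
```

Run:
```python
from h import *
avg(4)
```

```text
avg F n,u,z [-3.2   1.08 -1.24] sd [0.18 0.09 0.45] ball [-0.76 66.31 15.95] sd [0.   0.03 0.04] t 14.4
```

servo_tool([
  [[-0.18,1,0],[0,0,0],0],
  [[0,0,0],[0,0,0],0],
])

```text
time_s: 14.57
ee_pos: [0.5149, 0.3222, 0.0982]
tool_rot: [1.92, 1.82, 0.799]
force: [-2.9, -0.3, -2.4]
grip_width: 0.155
```

servo_tool([
  [[-0.18,1,0],[0,0,0],0],
  [[0,0,0],[0,0,0],0],
])

```text
time_s: 14.73
ee_pos: [0.5148, 0.3229, 0.0982]
tool_rot: [1.92, 1.819, 0.798]
force: [-3.1, -1.7, -0.9]
grip_width: 0.153
```

Run:
```python
from h import *
avg(3)
```

```text
avg F n,u,z [-2.92 -1.27 -2.26] sd [0.63 0.31 0.25] ball [-0.48 67.59 16.03] sd [0.01 0.04 0.02] t 14.88
```

servo_tool([
  [[-0.18,1,0],[0,0,0],0],
  [[0,0,0],[0,0,0],0],
])

```text
time_s: 15.05
ee_pos: [0.5146, 0.3243, 0.0983]
tool_rot: [1.92, 1.82, 0.799]
force: [-3.2, -1.5, -2.8]
grip_width: 0.156
```

Run:
```python
from h import *
avg(3)
```

```text
avg F n,u,z [-3.99 -1.28 -1.79] sd [0.41 0.21 0.52] ball [-0.41 69.06 16.22] sd [0.01 0.03 0.03] t 15.2
```

servo_tool([
  [[-0.18,1,0],[0,0,0],0],
  [[0,0,0],[0,0,0],0],
])

```text
time_s: 15.37
ee_pos: [0.5147, 0.3262, 0.099]
tool_rot: [1.919, 1.821, 0.801]
force: [-1.2, 1.0, -0.9]
grip_width: 0.157
```

Run:
```python
from h import *
avg(3)
```

```text
avg F n,u,z [-0.23  1.47 -1.2 ] sd [0.31 0.96 0.37] ball [ 0.19 71.17 17.05] sd [0.02 0.04 0.03] t 15.52
```

servo_tool([
  [[-0.18,1,0],[0,0,0],0],
  [[0,0,0],[0,0,0],0],
])

```text
time_s: 15.68
ee_pos: [0.5145, 0.3268, 0.0988]
tool_rot: [1.919, 1.82, 0.8]
force: [-0.4, -0.4, -0.8]
grip_width: 0.157
```

Run:
```python
from h import *
avg(3)
```

```text
avg F n,u,z [-0.38  0.65 -1.34] sd [0.2  0.51 0.19] ball [-0.19 71.27 16.47] sd [0.07 0.04 0.07] t 15.83
```

servo_tool([
  [[-2,-0.36,0],[0,0,0],0],
  [[-2,-0.36,0],[0,0,0],0],
  [[0.5,-2.7,0],[0,0,0],0],
  [[0,0,-1.7],[0,0,0],0],
  [[0,0,-1.7],[0,0,0],0],
  [[0,0,-1.3],[0,0,0],0],
  [[0,0,0],[0,0,0],0],
  [[1.2,0.22,0],[0,0,0],0],
  [[1.2,0.22,0],[0,0,0],0],
  [[0,0,0],[0,0,0],0],
])

```text
time_s: 16.67
ee_pos: [0.5132, 0.3236, 0.0937]
tool_rot: [1.92, 1.821, 0.8]
force: [-0.2, -0.4, 2.7]
grip_width: 0.165
```

Run:
```python
from h import *
avg(3)
```

```text
avg F n,u,z [-0.43 -0.28  2.19] sd [0.4  0.8  0.51] ball [-2.03 68.67 11.57] sd [0.01 0.02 0.04] t 16.82
```

servo_tool([
  [[1.2,0.22,0],[0,0,0],0],
  [[1,0.18,0],[0,0,0],0],
  [[0,0,0],[0,0,0],0],
])

```text
time_s: 17.07
ee_pos: [0.5154, 0.324, 0.0937]
tool_rot: [1.92, 1.821, 0.8]
force: [-1.0, 0.1, 1.0]
grip_width: 0.154
```

Run:
```python
from h import *
avg(3)
```

```text
avg F n,u,z [-0.99 -0.02  1.86] sd [0.33 0.19 0.32] ball [ 0.27 68.59 11.6 ] sd [0.02 0.02 0.02] t 17.22
```

servo_tool([
  [[0.7,0.13,0],[0,0,0],0],
  [[0,0,0],[0,0,0],0],
])

```text
time_s: 17.38
ee_pos: [0.5159, 0.324, 0.0936]
tool_rot: [1.92, 1.821, 0.799]
force: [-1.8, -0.3, 1.1]
grip_width: 0.158
```

Run:
```python
from h import *
avg(3)
```

```text
avg F n,u,z [-2.09  0.09  1.18] sd [0.13 0.23 0.44] ball [ 0.74 68.56 11.4 ] sd [0.01 0.   0.02] t 17.53
```

servo_tool([
  [[0.4,0.07,0],[0,0,0],0],
  [[0,0,0],[0,0,0],0],
])

```text
time_s: 17.7
ee_pos: [0.5162, 0.324, 0.0935]
tool_rot: [1.92, 1.821, 0.799]
force: [-2.9, -0.1, 0.9]
grip_width: 0.157
```

Run:
```python
from h import *
avg(3)
```

```text
avg F n,u,z [-3.53  0.74  1.08] sd [0.08 0.13 0.52] ball [ 1.08 68.5  11.34] sd [0.01 0.02 0.01] t 17.85
```

servo_tool([
  [[0.44,-2.46,0],[0,0,0],0],
  [[0.44,-2.46,0],[0,0,0],0],
  [[0.44,-2.46,0],[0,0,0],0],
  [[0.45,-2.46,0],[0,0,0],0],
])

```text
time_s: 18.18
ee_pos: [0.5181, 0.3142, 0.0937]
tool_rot: [1.919, 1.821, 0.8]
force: [-4.1, 2.0, 0.6]
grip_width: 0.156
```

Run:
```python
from h import *
rep()
```

```text
t 18.18 tcp [0.5181 0.3142 0.0937] ball [0.5856 0.3262 0.0115] | n 1.14 u 58.51 z 11.51 mm | F n -3.68 u 2.68 z 0.57 lean 39.82 yaw 10.06 m [0.396 1.463 0.582] g 0.156
```

servo_tool([
  [[0.41,-2.47,-0.05],[0,0,0],0],
  [[0.41,-2.47,-0.05],[0,0,0],0],
  [[0.41,-2.47,-0.05],[0,0,0],0],
  [[0.41,-2.47,-0.05],[0,0,0],0],
  [[0.43,-2.46,0],[0,0,0],0],
])

```text
time_s: 18.6
ee_pos: [0.5204, 0.3015, 0.0936]
tool_rot: [1.92, 1.82, 0.8]
force: [-4.3, 1.8, 0.4]
grip_width: 0.158
```

Run:
```python
from h import *
rep()
```

```text
t 18.6 tcp [0.5204 0.3015 0.0936] ball [0.5879 0.3134 0.0114] | n 1.19 u 45.58 z 11.42 mm | F n -3.86 u 2.57 z 0.35 lean 39.84 yaw 10.0 m [0.365 1.397 0.516] g 0.158
```

servo_tool([
  [[0.37,-2.47,-0.06],[0,0,0],0],
  [[0.37,-2.47,-0.06],[0,0,0],0],
  [[0.37,-2.47,-0.06],[0,0,0],0],
  [[0.37,-2.47,-0.06],[0,0,0],0],
  [[0.41,-2.46,0],[0,0,0],0],
])

```text
time_s: 19.02
ee_pos: [0.5225, 0.2891, 0.0935]
tool_rot: [1.919, 1.82, 0.8]
force: [-2.7, 2.4, 0.9]
grip_width: 0.16
```

Run:
```python
from h import *
rep()
```

```text
t 19.02 tcp [0.5225 0.2891 0.0935] ball [0.59   0.301  0.0113] | n 1.01 u 32.97 z 11.33 mm | F n -2.25 u 2.81 z 0.89 lean 39.86 yaw 9.97 m [0.371 0.953 0.515] g 0.16
```

servo_tool([
  [[0.43,-2.46,0],[0,0,0],0],
  [[0.43,-2.46,0],[0,0,0],0],
  [[0.43,-2.46,0],[0,0,0],0],
  [[0.43,-2.46,0],[0,0,0],0],
  [[0.43,-2.46,0],[0,0,0],0],
])

```text
time_s: 19.43
ee_pos: [0.5245, 0.277, 0.0935]
tool_rot: [1.919, 1.82, 0.8]
force: [-1.7, 1.5, 1.4]
grip_width: 0.155
```

Run:
```python
from h import *
rep()
```

```text
t 19.43 tcp [0.5245 0.277  0.0935] ball [0.5921 0.2889 0.0113] | n 0.82 u 20.73 z 11.32 mm | F n -1.37 u 1.79 z 1.37 lean 39.85 yaw 10.0 m [0.431 0.713 0.471] g 0.155
```

servo_tool([
  [[0.54,-2.44,0],[0,0,0],0],
  [[0.54,-2.44,0],[0,0,0],0],
  [[0.5,-2.44,0],[0,0,0],0],
  [[0.47,-2.45,0],[0,0,0],0],
])

```text
time_s: 19.77
ee_pos: [0.5265, 0.2672, 0.0933]
tool_rot: [1.919, 1.82, 0.799]
force: [-1.6, 2.4, 1.5]
grip_width: 0.163
```

Run:
```python
from h import *
rep()
```

```text
t 19.77 tcp [0.5265 0.2672 0.0933] ball [0.594  0.2791 0.0112] | n 0.96 u 10.67 z 11.17 mm | F n -1.12 u 2.59 z 1.49 lean 39.84 yaw 10.0 m [0.577 0.695 0.499] g 0.163
```

servo_tool([
  [[0.6,-2.43,0.03],[0,0,0],0],
  [[0.6,-2.43,0.03],[0,0,0],0],
  [[0.58,-2.43,0],[0,0,0],0],
  [[0.5,-2.44,0],[0,0,0],0],
])

```text
time_s: 20.1
ee_pos: [0.5286, 0.2574, 0.0932]
tool_rot: [1.92, 1.82, 0.799]
force: [-3.3, 2.5, 0.6]
grip_width: 0.157
```

Run:
```python
from h import *
rep()
```

```text
t 20.1 tcp [0.5286 0.2574 0.0932] ball [0.5961 0.2693 0.011 ] | n 1.23 u 0.69 z 11.02 mm | F n -2.78 u 3.01 z 0.63 lean 39.82 yaw 10.0 m [0.445 0.932 0.454] g 0.157
```

servo_tool([
  [[0.46,-2.45,0],[0,0,0],0],
  [[0.46,-2.45,0],[0,0,0],0],
  [[0.46,-2.45,0],[0,0,0],0],
  [[0.46,-2.45,0],[0,0,0],0],
])

```text
time_s: 20.43
ee_pos: [0.5305, 0.2475, 0.0932]
tool_rot: [1.92, 1.82, 0.799]
force: [-3.5, 1.5, 2.1]
grip_width: 0.154
```

Run:
```python
from h import *
rep()
```

```text
t 20.43 tcp [0.5305 0.2475 0.0932] ball [0.598  0.2594 0.011 ] | n 1.29 u -9.38 z 11.03 mm | F n -3.18 u 2.12 z 2.05 lean 39.82 yaw 9.98 m [0.424 1.097 0.426] g 0.154
```

Good balance; continue.

servo_tool([
  [[0.43,-2.45,0],[0,0,0],0],
  [[0.43,-2.45,0],[0,0,0],0],
  [[0.44,-2.45,0],[0,0,0],0],
  [[0.44,-2.45,0],[0,0,0],0],
])

```text
time_s: 20.77
ee_pos: [0.5323, 0.2378, 0.0933]
tool_rot: [1.92, 1.82, 0.799]
force: [-3.4, 1.9, 1.8]
grip_width: 0.158
```

Run:
```python
from h import *
rep()
```

```text
t 20.77 tcp [0.5323 0.2378 0.0933] ball [0.5998 0.2497 0.0111] | n 1.29 u -19.28 z 11.10 mm | F n -3.00 u 2.48 z 1.75 lean 39.82 yaw 9.99 m [0.355 1.15  0.444] g 0.158
```

servo_tool([
  [[0.43,-2.45,0],[0,0,0],0],
  [[0.43,-2.45,0],[0,0,0],0],
  [[0.44,-2.45,0],[0,0,0],0],
  [[0.44,-2.45,0],[0,0,0],0],
])

```text
time_s: 21.1
ee_pos: [0.534, 0.228, 0.0933]
tool_rot: [1.92, 1.82, 0.799]
force: [-2.5, 1.6, 1.5]
grip_width: 0.157
```

Run:
```python
from h import *
rep()
```

```text
t 21.1 tcp [0.534  0.228  0.0933] ball [0.6015 0.2399 0.0112] | n 1.28 u -29.16 z 11.16 mm | F n -2.19 u 1.98 z 1.45 lean 39.83 yaw 10.0 m [0.399 1.155 0.493] g 0.157
```

servo_tool([
  [[0.44,-2.45,0],[0,0,0],0],
  [[0.44,-2.45,0],[0,0,0],0],
  [[0.45,-2.45,0],[0,0,0],0],
  [[0.45,-2.45,0],[0,0,0],0],
])

```text
time_s: 21.43
ee_pos: [0.5358, 0.2182, 0.0934]
tool_rot: [1.92, 1.82, 0.799]
force: [-2.9, 2.1, 1.6]
grip_width: 0.158
```

Run:
```python
from h import *
rep()
```

```text
t 21.43 tcp [0.5358 0.2182 0.0934] ball [0.6033 0.2301 0.0112] | n 1.30 u -39.14 z 11.19 mm | F n -2.49 u 2.59 z 1.55 lean 39.83 yaw 10.0 m [0.345 1.181 0.509] g 0.158
```

servo_tool([
  [[0.44,-2.45,0],[0,0,0],0],
  [[0.44,-2.45,0],[0,0,0],0],
  [[0.44,-2.45,0],[0,0,0],0],
  [[0.44,-2.45,0],[0,0,0],0],
])

```text
time_s: 21.77
ee_pos: [0.5376, 0.2084, 0.0934]
tool_rot: [1.919, 1.82, 0.799]
force: [-4.0, 2.1, 0.5]
grip_width: 0.155
```

Run:
```python
from h import *
rep()
```

```text
t 21.77 tcp [0.5376 0.2084 0.0934] ball [0.6051 0.2203 0.0112] | n 1.29 u -49.14 z 11.21 mm | F n -3.53 u 2.83 z 0.52 lean 39.84 yaw 9.99 m [0.398 1.213 0.477] g 0.155
```

servo_tool([
  [[0.42,-2.45,-0.02],[0,0,0],0],
  [[0.42,-2.45,-0.02],[0,0,0],0],
  [[0.42,-2.45,-0.02],[0,0,0],0],
  [[0.43,-2.45,0],[0,0,0],0],
])

```text
time_s: 22.1
ee_pos: [0.5394, 0.1986, 0.0933]
tool_rot: [1.919, 1.82, 0.799]
force: [-2.4, 2.0, 0.9]
grip_width: 0.159
```

Run:
```python
from h import *
rep()
```

```text
t 22.1 tcp [0.5394 0.1986 0.0933] ball [0.6069 0.2105 0.0112] | n 1.22 u -59.13 z 11.18 mm | F n -2.02 u 2.37 z 0.86 lean 39.84 yaw 9.99 m [0.354 1.033 0.484] g 0.159
```

servo_tool([
  [[0.44,-2.45,0],[0,0,0],0],
  [[0.44,-2.45,0],[0,0,0],0],
  [[0.44,-2.45,0],[0,0,0],0],
  [[0.44,-2.45,0],[0,0,0],0],
])

```text
time_s: 22.43
ee_pos: [0.5411, 0.1888, 0.0933]
tool_rot: [1.92, 1.82, 0.8]
force: [-2.3, 1.3, 2.5]
grip_width: 0.158
```

Run:
```python
from h import *
rep()
```

```text
t 22.43 tcp [0.5411 0.1888 0.0933] ball [0.6086 0.2007 0.0112] | n 1.19 u -69.04 z 11.18 mm | F n -2.01 u 1.68 z 2.47 lean 39.84 yaw 9.99 m [0.292 0.893 0.384] g 0.158
```

servo_tool([
  [[0.29,-1.6,0],[0,0,0],0],
  [[0,0,0],[0,0,0],0],
])

```text
time_s: 22.6
ee_pos: [0.542, 0.1864, 0.0936]
tool_rot: [1.92, 1.818, 0.799]
force: [-0.3, -1.4, 2.9]
grip_width: 0.16
```

Run:
```python
from h import *
rep()
```

```text
t 22.6 tcp [0.542  0.1864 0.0936] ball [0.6095 0.1981 0.0115] | n 1.61 u -71.79 z 11.48 mm | F n -0.56 u -1.36 z 2.89 lean 39.87 yaw 9.82 m [-0.216  0.278 -0.148] g 0.16
```

servo_tool([
  [[0.2,-1.2,0.5],[0,0,0],0],
  [[-2.5,-1.0,3],[0,0,0],0],
  [[-6.3,-1.2,7.6],[0,0,0],0],
  [[-12,-2.2,14],[0,0,0],0],
  [[-18,-3.3,20],[0,0,0],0],
  [[-20,-3.3,24],[0,0,0],0],
  [[-18,-3.3,26],[0,0,0],0],
  [[0,0,25],[0,0,0],0],
  [[0,0,25],[0,0,0],0],
  [[0,0,0],[0,0,0],0],
])

```text
time_s: 23.43
ee_pos: [0.5007, 0.1705, 0.1784]
tool_rot: [1.925, 1.825, 0.746]
force: [1.7, 0.3, -0.0]
grip_width: 0.158
```

Run:
```python
from h import *
s,R,b=rep(); print(s['qpos'])
for n in ['scene','side']: 
    d=snap(n,n+'8')
def face(fn):
    d=load(fn)
    vv,uu=np.mgrid[140:330,160:460]; P=world(d,uu.ravel(),vv.ravel())
    q=P-M; a=q@N; u=q@U
    m=(abs(u)<.064)&(abs(a)<.012)&(P[:,2]>.02)&(P[:,2]<.09); a,u=a[m],u[m]
    for i in range(4):
        c=np.polyfit(u,a,1); r=a-np.polyval(c,u); k=abs(r)<.0025; a,u=a[k],u[k]
    print(fn,len(a),'mid mm',1e3*c[1],'slope deg',np.degrees(c[0]))
for f in ['scene0','scene8','side0','side8']: face(f)
```

```text
t 23.43 tcp [0.5007 0.1705 0.1784] ball [0.5664 0.1793 0.0944] | n -44.21 u -82.48 z 94.38 mm | F n 1.69 u -0.00 z -0.01 lean 38.27 yaw 7.64 m [-0.086  0.691  0.002] g 0.158
[ 0.37157133 -0.21492734 -0.85897344  2.28898748  0.21502333  0.37698423
 -0.7565218 ]
scene0 669 mid mm -0.25027234886033717 slope deg -0.11114021967919006
scene8 427 mid mm -0.17361348170092553 slope deg -0.10553276074152446
side0 323 mid mm 0.022524977043816518 slope deg 0.04213833860884421
side8 324 mid mm 0.005142259069496793 slope deg 0.023065158646015046
```

View pics/scene8.png

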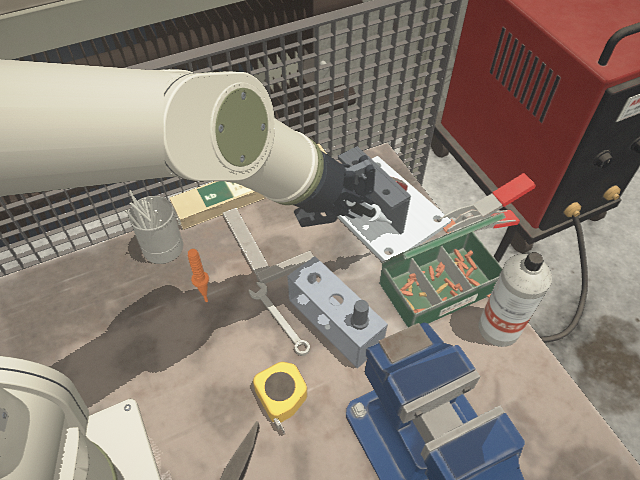

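servo_tool([
  [[0,0,20],[0,0,0],0],
  [[0,0,20],[0,0,0],0],
  [[0,0,10],[-0.73,5.42,0],0],
  [[0,0,5],[-0.73,5.42,0],0],
  [[0,0,0],[-0.73,5.42,0],0],
  [[-8,-2,0],[-0.73,5.42,0],0],
  [[-12,-3,0],[-0.73,5.42,0],0],
  [[-20,-5,0],[-0.73,5.42,0],0],
  [[-20,-5,0],[-0.73,5.42,0],0],
  [[-15,-4,0],[0,0,0],0],
  [[0,0,0],[0,0,0],0],
  [[0,0,0],[0,0,0],0],
])

```text
time_s: 24.53
ee_pos: [0.4242, 0.1493, 0.2276]
tool_rot: [-2.28, -2.16, 0.012]
force: [0.1, -0.9, 0.1]
grip_width: 0.157
```

Run:
```python
from h import *
s,R,b=rep(); print(s['qpos']); print(R.round(4))
```

```text
t 24.53 tcp [0.4242 0.1493 0.2276] ball [0.4236 0.1488 0.1206] | n -190.18 u -86.71 z 120.56 mm | F n -0.07 u -0.90 z 0.08 lean 0.44 yaw -140.86 m [-0.012 -0.012 -0.033] g 0.157
[ 0.26810763 -0.00597653 -0.69575165  1.88695891 -0.00197921  1.26665528
 -0.48119084]
[[ 0.0541  0.9985 -0.006 ]
 [ 0.9985 -0.0542 -0.0049]
 [-0.0052 -0.0057 -1.    ]]
```

servo_tool([
  [[-3,0.3,-2],[0.28,-0.34,0],0],
  [[-2.9,0.3,-2],[0,0,0],0],
  [[0,0,0],[0,0,0],0],
  [[0,0,0],[0,0,0],0],
])

```text
time_s: 24.87
ee_pos: [0.4183, 0.1508, 0.2246]
tool_rot: [-2.279, -2.162, -0.003]
force: [0.3, 0.7, -1.7]
grip_width: 0.158
```

Run:
```python
from h import *
s,R,b=rep(); print(R[:,2].round(4))
for n in ['scene','side']: 
    d=snap(n,n+'9'); p=proj(d,[b-[0,0,.0025]])[0]; print(p, proj(d,[s['ee_pos']-[0,0,.04]]))
    x0,y0=int(p[0])-50,int(p[1])-45
    c=np.ascontiguousarray(d['img'][y0:y0+75,x0:x0+100][...,::-1]); c=cv2.resize(c,None,fx=8,fy=8,interpolation=cv2.INTER_CUBIC)
    for q in (b-[0,0,.0025],s['ee_pos']-[0,0,.04],s['ee_pos']-[0,0,.065]):
        r=(proj(d,[q])[0]-[x0,y0]+.5)*8; cv2.circle(c,tuple(int(t) for t in r),3,(0,0,255),-1)
    cv2.imwrite(f'pics/{n}9c.png',c)
```

```text
t 24.87 tcp [0.4183 0.1508 0.2246] ball [0.4184 0.151  0.1176] | n -194.86 u -83.61 z 117.64 mm | F n 0.41 u 0.60 z -1.74 lean 0.11 yaw 55.74 m [ 0.039 -0.01   0.051] g 0.158
[ 0.001   0.0015 -1.    ]
[313.9911658 260.9097937] [[313.89804781 232.41564666]]
[363.42382494 232.72402322] [[365.48823923 206.32138288]]
```

View pics/side9c.png

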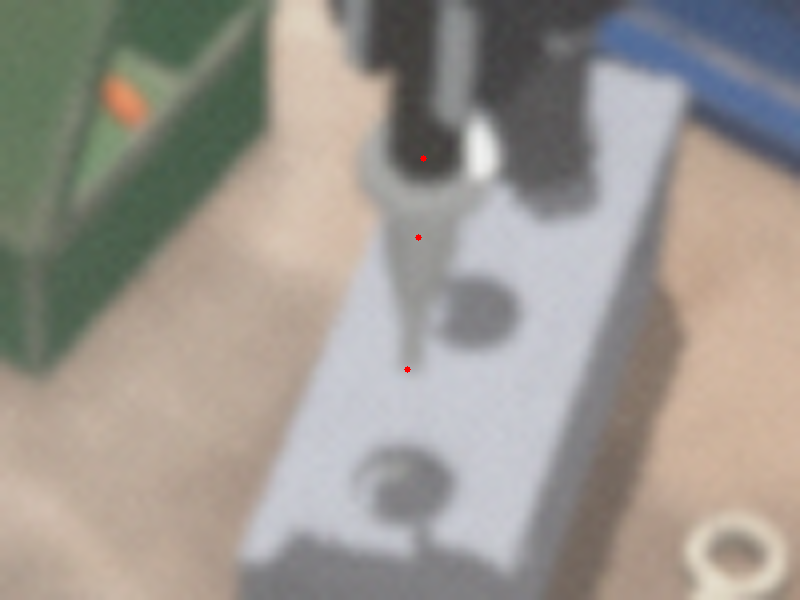

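View pics/scene9c.png

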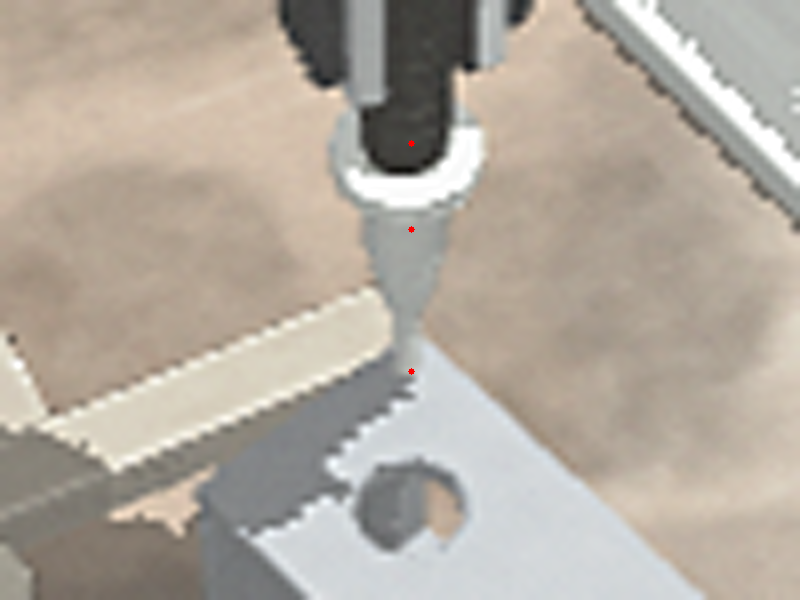

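servo_tool([
  [[0,-0.8,-12],[0,0,0],0],
  [[0,0,-14],[0,0,0],0],
  [[0,0,-14],[0,0,0],0],
  [[0,0,-12],[0,0,0],0],
  [[0,0,0],[0,0,0],0],
])

```text
time_s: 25.38
ee_pos: [0.4174, 0.1497, 0.1708]
tool_rot: [-2.277, -2.161, 0.001]
force: [-0.3, -0.6, -1.9]
grip_width: 0.161
```

Run:
```python
from h import *
s,R,b=rep(); print(R[:,2].round(4))
```

```text
t 25.38 tcp [0.4174 0.1497 0.1708] ball [0.4172 0.1498 0.0638] | n -196.32 u -84.53 z 63.84 mm | F n -0.43 u -0.58 z -1.87 lean 0.15 yaw 146.82 m [-0.    0.09 -0.  ] g 0.161
[-0.0022  0.0015 -1.    ]
```

servo_tool([
  [[0.8,0,-10],[0,0,0],0],
  [[0,0,-12],[0,0,0],0],
  [[0,0,-12],[0,0,0],0],
  [[0,0,-10],[0,0,0],0],
  [[0,0,-4],[0,0,0],0],
  [[0,0,0],[0,0,0],0],
])

```text
time_s: 25.88
ee_pos: [0.4189, 0.15, 0.1241]
tool_rot: [-2.278, -2.161, -0.002]
force: [-0.3, -0.7, -0.5]
grip_width: 0.16
```

Run:
```python
from h import *
s,R,b=rep(); print(R[:,2].round(4)); snap('side','side10'); snap('scene','scene10')
for n,c in (('side10',(362,235)),('scene10',(314,265))):
    im=cv2.imread(f'pics/{n}.png')[c[1]-45:c[1]+45,c[0]-60:c[0]+60]; cv2.imwrite(f'pics/{n}c.png',cv2.resize(im,None,fx=6,fy=6,interpolation=cv2.INTER_CUBIC))
```

```text
t 25.88 tcp [0.4189 0.15   0.1241] ball [0.4189 0.1503 0.0171] | n -194.56 u -84.40 z 17.15 mm | F n -0.45 u -0.65 z -0.49 lean 0.12 yaw 100.62 m [-0.024  0.034  0.   ] g 0.16
[-4.0e-04  2.1e-03 -1.0e+00]
```

View pics/scene10c.png

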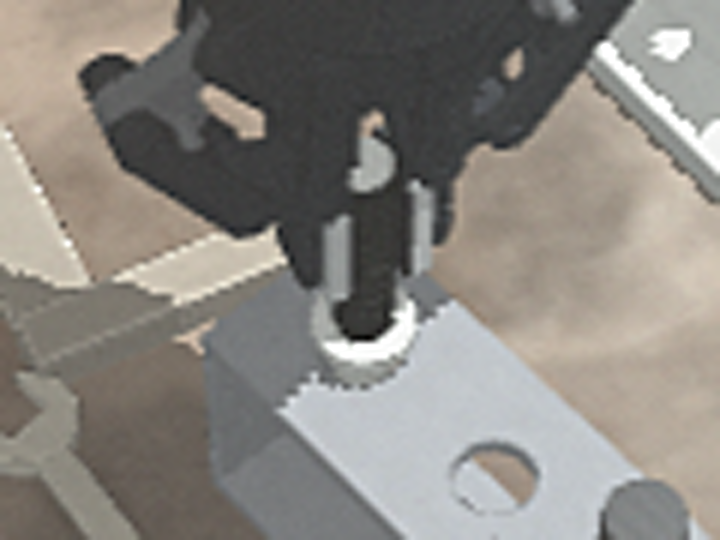

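servo_tool([
  [[0,0,-3],[0,0,0],0],
  [[0,0,-2],[0,0,0],0],
  [[0,0,-1],[0,0,0],0],
  [[0,0,0],[0,0,0],0],
])

```text
time_s: 26.32
ee_pos: [0.4192, 0.1501, 0.1187]
tool_rot: [-2.278, -2.162, -0.003]
force: [0.3, -0.4, -1.2]
grip_width: 0.154
```

Run:
```python
from h import *
avg(3); print(robot.state()['ee_pos'])
```

```text
avg F n,u,z [ 0.04  0.36 -1.  ] sd [0.02 0.37 0.54] ball [-194.1   -84.39   11.85] sd [0.04 0.01 0.04] t 26.47
[0.41927449 0.15014849 0.11889996]
```

servo_tool([
  [[0,0,-0.7],[0,0,0],0],
  [[0,0,-0.7],[0,0,0],0],
  [[0,0,0],[0,0,0],0],
])

```text
time_s: 26.72
ee_pos: [0.4193, 0.1502, 0.1176]
tool_rot: [-2.278, -2.162, -0.003]
force: [-1.8, -0.5, 4.0]
grip_width: 0.158
```

Run:
```python
from h import *
avg(3); print(robot.state()['ee_pos'])
```

```text
avg F n,u,z [-0.87 -0.56  2.99] sd [0.35 0.44 0.7 ] ball [-193.97  -84.36   10.62] sd [0.01 0.02 0.01] t 26.87
[0.41933328 0.15018438 0.11759755]
```

servo_tool([
  [[0,0,0],[0,0,0],0.3],
  [[0,0,0],[0,0,0],0.5],
  [[0,0,0],[0,0,0],0.8],
  [[0,0,0],[0,0,0],1],
  [[0,0,0],[0,0,0],1],
  [[0,0,0],[0,0,0],1],
  [[0,0,5],[0,0,0],1],
  [[0,0,15],[0,0,0],1],
  [[0,0,25],[0,0,0],1],
  [[0,0,25],[0,0,0],1],
  [[0,0,25],[0,0,0],1],
  [[0,0,25],[0,0,0],1],
])

```text
time_s: 27.87
ee_pos: [0.419, 0.1502, 0.239]
tool_rot: [-2.278, -2.162, -0.004]
force: [1.4, 0.2, -0.6]
grip_width: 1.003
```

servo_tool([
  [[-10,0,25],[0,0,0],1],
  [[-10,0,20],[0,0,0],1],
  [[0,0,0],[0,0,0],1],
  [[0,0,0],[0,0,0],1],
])

```text
time_s: 28.2
ee_pos: [0.3995, 0.1504, 0.2836]
tool_rot: [2.278, 2.162, 0.006]
force: [0.6, -0.3, -0.1]
grip_width: 1.003
```

Run:
```python
from h import *
s,R,b=rep()
for n in ['scene','side']: snap(n,n+'11')
def face(fn):
    d=load(fn)
    vv,uu=np.mgrid[140:330,160:460]; P=world(d,uu.ravel(),vv.ravel())
    q=P-M; a=q@N; u=q@U
    m=(abs(u)<.064)&(abs(a)<.012)&(P[:,2]>.02)&(P[:,2]<.09); a,u=a[m],u[m]
    for i in range(4):
        c=np.polyfit(u,a,1); r=a-np.polyval(c,u); k=abs(r)<.0025; a,u=a[k],u[k]
    print(fn,len(a),'mid mm',1e3*c[1],'slope deg',np.degrees(c[0]))
for f in ['scene0','scene11','side0','side11']: face(f)
for fn,(u0,u1,v0,v1) in dict(scene11=(306,322,242,258),side11=(356,376,214,230)).items():
    D=load(fn); z=world(D,*np.meshgrid(np.arange(u0,u1),np.arange(v0,v1)))
    m=(abs(z[...,2]-.146)<.003); print(fn,m.sum(),z[m].mean(0))
for n,c in (('side11',(370,225)),('scene11',(330,285))):
    im=cv2.imread(f'pics/{n}.png')[c[1]-60:c[1]+60,c[0]-75:c[0]+75]; cv2.imwrite(f'pics/{n}c.png',cv2.resize(im,None,fx=5,fy=5,interpolation=cv2.INTER_CUBIC))
```

```text
t 28.2 tcp [0.3995 0.1504 0.2836] ball [0.3999 0.1506 0.1766] | n -213.18 u -80.67 z 176.61 mm | F n 0.58 u -0.40 z -0.10 lean 0.24 yaw 28.56 m [ 0.02  -0.005  0.014] g 1.003
scene0 669 mid mm -0.25027234886033717 slope deg -0.11114021967919006
scene11 664 mid mm -0.2568537080009354 slope deg -0.1156518308673464
side0 323 mid mm 0.022524977043816518 slope deg 0.04213833860884421
side11 330 mid mm -0.023592721057867246 slope deg 0.1260571299255523
scene11 76 [0.41786346 0.14857748 0.14592015]
side11 52 [0.41793184 0.15094944 0.1457303 ]
```

View pics/scene11c.png

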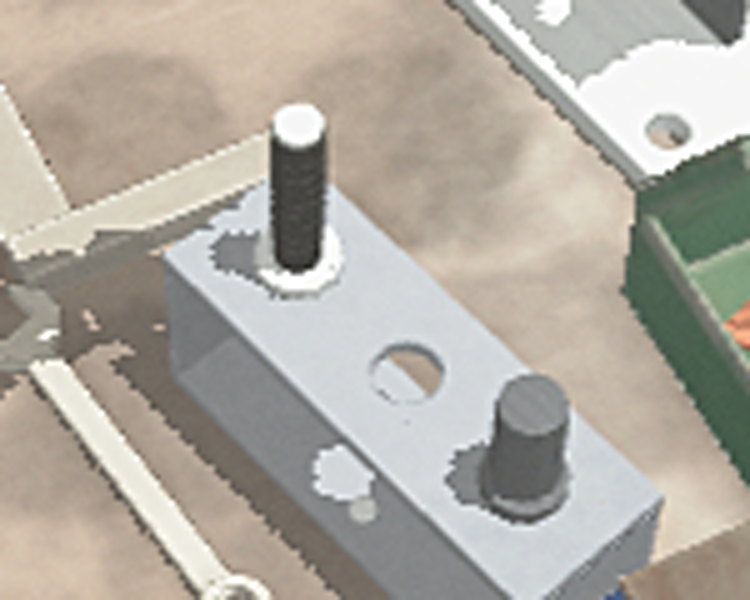

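View pics/side11c.png

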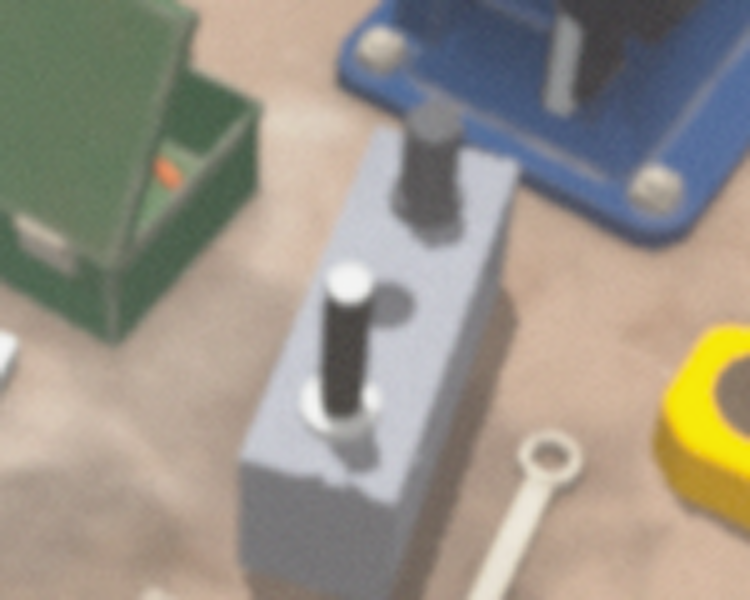

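Run:
```python
from h import *
print(robot.state()['time_s']); print(robot.finish_job())
```

```text
28.3
the job is handed in; nothing more can be done
None
```

The scribing pass is done and the job was handed in at 28.3 s. The scriber is back upright in its original hole (the stand's left hole, as seen from the robot).

**The pass:** With the scriber leaning about 40° towards the robot, I found the plate, the foot face and the left end of the bracket by touch. I then drew from left to right at about 30 mm/s until the ball came off the right end.
- **Start point:** It began about 1 mm inside the left end, so the point would not hook round the corner.
- **Contact:** By the force readings, the point pressed on the plate with about 1.6 to 3.7 N and on the foot with about 1 to 3.6 N. The push on the foot was weakest, about 1 N, some 10 to 20 mm left of the middle. The wrist moment there was still well above its no-contact value, so I judge that contact held.
- **No visual check of the line:** I did not look at the scribed line itself in a picture.

**Last checks:**
- **Bracket:** The middle of the foot line shows less than 0.05 mm of shift between the first and last depth images. The scene camera shows no turn. The side camera shows 0.08°, within what its fit can resolve.
- **Scriber:** It hangs by its collar with its top at 0.146 m, as at the start.
- **Drift and gripper:** The drift is undisturbed, and the gripper is open and clear above the stand.

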